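# Find the flat on the carousel drive's shaft and hold the hub on it

### The arm

A 6-joint arm with a two-finger parallel gripper is mounted at the origin on the work surface. World frame = base frame: x ahead of the robot, y to its left, z up, the work surface at z = 0. Lengths are in m, angles in rad, forces in N, time in s.
With the tool pointing down it reaches from about 0.25 to 0.725 m from the base axis. Payload 4 kg.
Tool frame: the origin (TCP) lies at the very end of the fingers, on their centre line; the grasp point (between the pads) lies 19 mm behind it (bot.pinch_z is the distance from the TCP to the grasp point, in m); z points along the fingers, x is the direction in which the jaws open and shut, and the axes are right-handed (so a half turn about z gives the same grasp; the last joint's range is limited). The gripper opens to 85 mm and grips with 20 to 120 N. Pads are 22 mm wide; open, the fingers measure 114 mm over their backs; the gripper's body (76 mm by 85 mm) begins 54 mm behind the grasp point. The pads swing forward as they close: fully open they stand 13 mm farther back than shut.
Start: joints at [-1.131, 0.241, 0.005, 1.335, 0, 1.571], TCP at [0.213, -0.452, 0.199] pointing down, gripper open.
Joint ranges: [-2.72, 2.72], [-1.05, 1.87], [-1.09, 1.28], [-1.99, 2.15], [-1.42, 1.44], [-3.14, 3.14]. Speed limits (rad/s): [2.79, 2.79, 3.14, 3.14, 3.14, 3.14].

### API

Orientations are given as a unit quaternion [x, y, z, w].
In Python, from workcell import bot gives the robot as it stands. The module is installed in compiled form; this text tells all that it offers.
- The arm moves only by the shell command python3 -m inch 'ROWS'. ROWS is JSON, a list of rows, each a list of 7 numbers: the shift along the tool's x, y, z scaled (see below), then the turn, a rotation vector about the tool's x, y, z scaled (see below), then the gripper command: -1 is fully open, 1 is shut, values between are in proportion. In form: [[x, y, z, wx, wy, wz, gripper], ...]. A call has exactly 8 rows; each row shifts and turns the commanded pose from where the row before left it, along the tool's axes as they then stand; what a row does not reach is not made up. The controller multiplies each number of a shift by 2.5 cm and each number of a turn by 180 degrees. A row lasts 1/10 s, in which the tool goes at most 50 mm and 8.59 degrees, less where a joint would pass 70% of its speed; a pose out of reach is approached as far as the arm can. A call with a number of a shift or a turn outside -1 to 1 is refused whole. A call with a gripper value outside its range is refused whole. The fingers move at their own pace and stop on an object; the grip force is fixed at half the most. Time passes only in rows, so rows that do not move let the fingers close, or fill a call up. It gives the time, the measured TCP pose, the force and the opening at its end, in the units of the state.
- bot.get_obs(): the state, without advancing time (a new reading comes with each control period).
- bot.camera(name): name is "side" or "top"; returns (picture, depth): 400x640x3 uint8, blue, green, red; 400x640 float32, m along the optical axis (not along the pixel's ray), 0 where there is no reading.
- bot.get_calibration(name): a dict with "vfov" (degrees; the focal length in pixels is half the picture's height over the tangent of half this angle, whatever the lens; pixels are square), "cx", "cy" (the principal point, pixels), "R" (3x3) and "t" (3): a world point X has camera coordinates R X + t. Camera axes: x right, y down, z forward; pixel columns grow to the right and rows downward; lengths in m; the calibration is good to about 2 mm. A picture is of the moment at which its call begins. get_calibration takes no time and is no camera call.
- bot.job_done(): hands the job in, once; it reports no verdict.
The state is a dict: "clock": time; "joint_pos": joint angles; "joint_vel": joint speeds; "tau": joint torques, N m; "eef_pos": TCP position; "tool_rot": TCP orientation; "ft_force": force on the tool from outside, world axes, zero at the start; "ft_torque": the same for the moment, N m; "grip_width": finger opening in m.
Only numpy, scipy, OpenCV 4.12 (cv2) and the standard library are available. Lean on these libraries where they do the work, as an engineer would, in place of code of your own. Each camera call takes 0.05 s, during which the arm holds its last target.

### The job

The sample carousel's drive needs its hub back. Pinch the drive's bare shaft and turn it until your fingers feel the ground flat and, with a finger still on the flat, the flat squarely faces the front control panel; then take the aluminium hub from the blue mat and, without forcing it, slip it straight down over the shaft with its set screw on the flat until its top is flush with the end of the shaft. Finish holding the hub in your grip just there, flush and clear of the bearing below, the screw still on the flat and facing the panel, so that I can tighten the screw; leave everything else where it stands.

Things in the scene. Friction and masses are not known exactly. Their poses are not given: they have to be found in the camera images.
- drive: Fixed drive of a lab sample carousel: white box 220 x 180 mm, teal deck 85 mm above the bench, sloping grey control panel with display and keys along its front (its own -x side, out to 150 mm from the shaft), aluminium bearing boss (48 mm across, top at 93 mm) mid-deck. Origin on the bench straight under the shaft; z up, -x points to the front panel.
- shaft: Dark steel D-shaft, 16 mm across, upright, 50 mm tall above the boss, end chamfered 1.6 mm. Turns endlessly both ways with a slight drag (0.03 N m), stays where left. Full-height flat 5 mm from the axis: 13 mm across the flat, 16 mm elsewhere; pinched off square, the width grows from 13 to 16 mm by 50 degrees. Origin on the axis at the boss's top; z up; the flat faces its own -x.
- shaft_flat (a point): The bright ground flat of the shaft itself, 12.4 mm wide, from the boss to 2 mm below the shaft's end: the surface a finger must feel. This point is the middle of its face, 5 mm from the axis and 25 mm above the boss; axes as the shaft.
- shaft_tip (a point): Centre of the shaft's upper end, 50 mm above the boss; axes as the shaft.
- hub: Aluminium hub, 40 mm across, 24 mm high, 17.5 mm bore upright, on the mat. A black set screw through its wall at mid height points to its own -x: head (9 mm) out to 26 mm from the axis, 5 mm tip standing into the bore to 6.2 mm from the axis, so it passes over the shaft only within some 25 degrees of the flat. About 75 g. Grip across its own y. Origin mid-underside, z up the bore.
- hub_top (a point): Centre of the hub's upper face, 24 mm above its underside; axes as the hub.
- hub_screw (a point): Outer end of the set screw's head, 26 mm from the hub's axis towards its own -x, 12 mm above the underside.
- mat: Dark blue parts mat, fixed, 170 x 300 x 3 mm, long side along its own y; origin in the middle of its underside. The hub, the spacer and the knob stand on it in a row 90 mm apart, in any order.
- spacer: Bystander: black plastic spacer ring without a screw, 34 mm across, 16 mm high, 20 mm bore, on the mat.
- knob: Bystander: orange ribbed hand knob, 38 mm across, 21 mm high, on the mat.
- hex_key: Bystander: dark L-shaped hex key, 90 x 26 x 4 mm, lying on the mat along the far (+x) side.
- bottle: Bystander: amber bottle with a blue cap, 64 mm across, 135 mm high, upright on the bench.
- beaker: Bystander: glass beaker, 68 mm across, 80 mm high, upright on the bench.
- stopper: Bystander: yellow-green stopper, 26 mm across, 22 mm high, on the bench.
- drive_panel (a point): Middle of the drive's sloping front control panel, 129 mm from the shaft's axis towards the drive's own -x and 50 mm above the bench.
Not all that is in view belongs to the job. Several things have the shape of the hub; the one meant has the colours described above.

How it is judged:
By the outcome, as a careful person would: the job done as asked, in the order asked, and still so for the second after the job is handed in, while the arm keeps its last pose, push and grip.
It also fails if it takes over 72 s, if anything falls off the work surface, if the arm or the gripper's body presses on something with over 40 N, if the wrist force passes 120 N, or if a joint passes its speed limit or range.

## Working session

There is one attempt and no reset: what is moved stays moved. The work goes in short steps, Python scripts to look and compute and a shell command to move; the robot and the scene stay as the last step left them, time stands still between calls to the robot, and variables do not carry over. Pictures are saved under pics/ and viewed, and the job is handed in when it is done.

```bash
mkdir -p pics; cat > h.py <<'E'
import numpy as np, cv2
from workcell import bot
from scipy.spatial.transform import Rotation as Rn
def cal(n):
    c=bot.get_calibration(n); f=200/np.tan(np.radians(c['vfov'])/2)
    return f,c['cx'],c['cy'],np.array(c['R']),np.array(c['t'])
def ray(n,u,v,z):
    f,cx,cy,R,t=cal(n); d=R.T@np.array([(u-cx)/f,(v-cy)/f,1]); o=-R.T@t
    return o+d*(z-o[2])/d[2]
def proj(n,X):
    f,cx,cy,R,t=cal(n); p=R@np.array(X)+t; return np.array([cx+f*p[0]/p[2],cy+f*p[1]/p[2]])
def snap(n,name):
    im,d=bot.camera(n); cv2.imwrite(f'pics/{name}.png',im); np.savez(f'pics/{name}.npz',im=im,d=d); return im,d
def st():
    o=bot.get_obs(); R=Rn.from_quat(o['tool_rot']).as_matrix()
    print('t',round(o['clock'],2),'p',np.round(o['eef_pos'],4),'x',np.round(R[:,0],3),'z',np.round(R[:,2],3),'F',np.round(o['ft_force'],1),'T',np.round(o['ft_torque'],2),'w',round(o['grip_width'],4),'q6',np.round(o['joint_pos'],2))
E
python3 - <<'E'
from h import *
print(bot.get_obs())
for n in('side','top'):
    im,d=snap(n,n+'0'); print(cal(n), bot.get_calibration(n).keys())
E
```

```text
{'clock': 0.0, 'joint_pos': array([-1.13099133e+00,  2.41404561e-01,  3.76040058e-03,  1.33517727e+00,
       -4.12068821e-06,  1.57081722e+00]), 'joint_vel': array([-2.35341860e-04,  1.41352448e-03,  1.01998723e-03,  1.11419698e-04,
       -5.86462500e-04,  3.38108059e-05]), 'tau': array([-1.66764632e-03, -3.72314894e+01,  2.52409476e+01,  1.69246428e-02,
       -1.84266401e-04,  5.54396507e-06]), 'eef_pos': array([ 0.21259481, -0.45181129,  0.19833101]), 'tool_rot': array([ 8.44317081e-01, -5.35842926e-01, -8.56028536e-04, -5.40810265e-04]), 'ft_force': array([-0.27509323, -0.18509889, -0.53524788]), 'ft_torque': array([-0.07624062,  0.02104627, -0.00284518]), 'grip_width': 0.08523537061856891}
(np.float64(499.4204465238105), 322.02726473764625, 200.7934193309569, array([[ 0.95657007, -0.29132198,  0.01025639],
       [-0.13938909, -0.48802572, -0.86162728],
       [ 0.25601635,  0.82277725, -0.50743791]]), array([-0.5582173 ,  0.11769399,  1.22987565])) dict_keys(['vfov', 'cx', 'cy', 'R', 't'])
(np.float64(402.0165044088313), 319.77004932130643, 195.59344879017146, array([[ 0.02668516, -0.99956627, -0.01245674],
       [-0.99570213, -0.02547235, -0.08904173],
       [ 0.0886858 ,  0.01477929, -0.99595   ]]), array([-0.10903383,  0.56459686,  1.20984381])) dict_keys(['vfov', 'cx', 'cy', 'R', 't'])
```

View pics/side0.png

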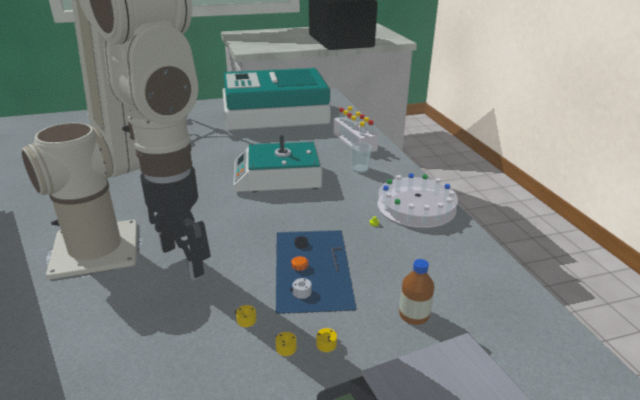

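View pics/top0.png

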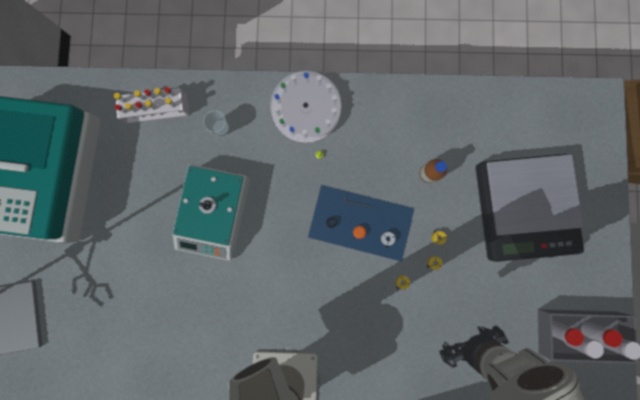

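The side view shows the drive at about (283,165), and the hub as a light ring at (302,288). The top view shows the shaft at (207,205), the hub at (388,239), the knob at (359,232) and the spacer at (333,222). I'll zoom in next.

```bash
python3 - <<'E'
from h import *
s=cv2.imread('pics/side0.png'); t=cv2.imread('pics/top0.png')
r=lambda im,x,y,w,h,k:cv2.resize(im[y:y+h,x:x+w],None,fx=k,fy=k,interpolation=cv2.INTER_CUBIC)
a=r(t,160,155,100,110,4); b=r(t,300,180,120,85,4)
c=np.zeros((480,800+80,3),np.uint8)
cv2.imwrite('pics/z_t1.png',a); cv2.imwrite('pics/z_t2.png',b)
cv2.imwrite('pics/z_s1.png',r(s,225,125,105,75,6)); cv2.imwrite('pics/z_s2.png',r(s,265,225,100,90,6))
E
```

```text
(no output)
```

View pics/z_t1.png

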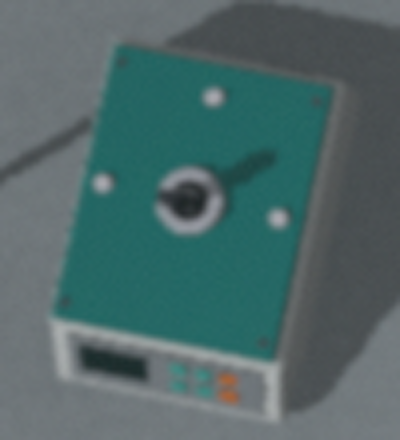

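View pics/z_t2.png

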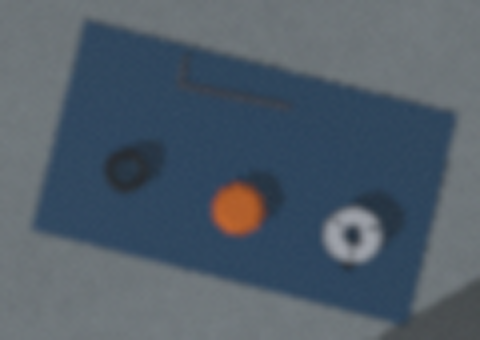

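View pics/z_s1.png

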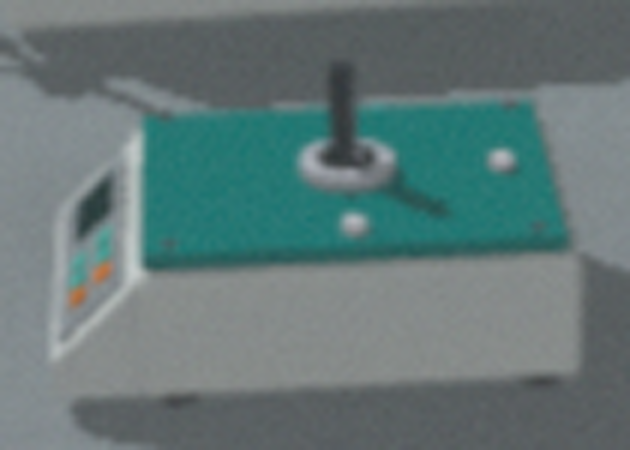

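View pics/z_s2.png

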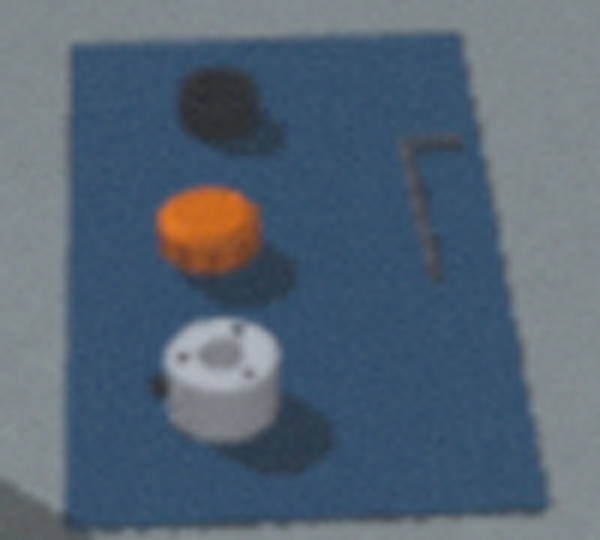

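```bash
cat > m.py <<'E'
from h import *
def rect(n,mask,z,name):
    cs,_=cv2.findContours(mask,cv2.RETR_EXTERNAL,cv2.CHAIN_APPROX_NONE); c=max(cs,key=cv2.contourArea)
    P=np.array([ray(n,*p[0],z)[:2] for p in c],np.float32)
    (cx,cy),(w,h),a=cv2.minAreaRect(P*1000)
    print(n,name,'c',round(cx,1),round(cy,1),'wh',round(w,1),round(h,1),'ang',round(a,2)); return P
for n in('side','top'):
    im=np.load(f'pics/{n}0.npz')['im']; d=np.load(f'pics/{n}0.npz')['d']
    hsv=cv2.cvtColor(im,cv2.COLOR_BGR2HSV); H,S,V=cv2.split(hsv)
    teal=((H>75)&(H<95)&(S>120)).astype(np.uint8)
    blue=((H>98)&(H<118)&(S>100)).astype(np.uint8)
    if n=='side': teal[:138]=0;blue[:200]=0; teal[:,:225]=0;teal[:,330:]=0; blue[:,:240]=0;blue[:,360:]=0;blue[315:]=0
    else: teal[:,:160]=0;teal[:,260:]=0; blue[:180]=0; blue[:,:290]=0
    k=np.ones((5,5),np.uint8)
    rect(n,teal,.085,'teal'); rect(n,cv2.morphologyEx(blue,cv2.MORPH_CLOSE,np.ones((15,15),np.uint8)),.003,'mat')
    # bright: boss / hub
    br=((S<45)&(V>135)).astype(np.uint8)
    box={'side':[('boss',270,140,40,24,.093),('hub',285,275,35,25,.027)],'top':[('boss',190,192,35,30,.093),('hub',372,225,36,30,.027)]}[n]
    for nm,x,y,w,h,z in box:
        m=np.zeros_like(br);m[y:y+h,x:x+w]=br[y:y+h,x:x+w]
        N,lab,stt,cen=cv2.connectedComponentsWithStats(m)
        i=1+np.argmax(stt[1:,4]); mm=(lab==i).astype(np.uint8)
        cs,_=cv2.findContours(mm,cv2.RETR_EXTERNAL,cv2.CHAIN_APPROX_NONE);hull=cv2.convexHull(max(cs,key=cv2.contourArea))
        e=cv2.fitEllipse(hull)
        print(n,nm,stt[i],np.round(e[0],2),np.round(e[1],2),'->',np.round(ray(n,*e[0],z),4))
        P=np.array([ray(n,*p[0],z)[:2] for p in hull],np.float32); print('   circ',cv2.minEnclosingCircle(P))
E
python3 m.py; python3 - <<'E'
import sys; sys.path.insert(0,'.')
from h import *
for n in('side','top'):
    im=np.load(f'pics/{n}0.npz')['im']; 
    x,y=(285,270) if n=='side' else (376,226)
    print(n,'V grid from',x,y); print(im[y:y+30,x:x+32].max(2))
E
```

```text
side teal c 527.4 226.7 wh 171.5 201.9 ang 80.14
side mat c 491.0 -222.3 wh 295.7 167.0 ang 77.28
side boss [275 149  10   7  29] [279.22 152.27] [6.23 9.08] -> [0.5174 0.2284 0.093 ]
   circ ((0.5186479091644287, 0.230348140001297), 0.02312464639544487)
side hub [293 278  18  14 180] [301.21 284.47] [13.02 18.9 ] -> [ 0.4437 -0.3039  0.027 ]
   circ ((0.44357430934906006, -0.30474594235420227), 0.022997450083494186)
top teal c 526.3 231.3 wh 162.2 201.0 ang 80.07
top mat c 488.6 -223.3 wh 293.6 164.9 ang 77.13
top boss [200 204  15   9  42] [207.01 206.68] [11.16 14.19] -> [0.5205 0.2311 0.093 ]
   circ ((0.5224655866622925, 0.23119407892227173), 0.021160945296287537)
top hub [381 232  14  13 102] [387.69 238.45] [12.53 12.95] -> [ 0.442  -0.3034  0.027 ]
   circ ((0.4416664242744446, -0.3030270040035248), 0.019981805235147476)
side V grid from 285 270
[[111 111 111 107 108 109 107 110 106  96  74  81  92  95  91  87  91  85
   70  74  77  77  81  77  79  77  79  77  80  93 103 105]
 [106 110 107 112 110 106 109 109 109 104  94  79  77  77  74  69  75  75
   79  78  78  75  73  80  
[... 7071 characters left out ...]
2  91  93  92  94 103 114 121 121]
 [ 93  94  92  94  93  95  95  94  94  93  93  93  92  93  93  92  91  93
   92  91  91  92  91  91  93  92  92  95 107 116 121 120]
 [ 94  94  93  94  93  92  93  94  94  93  92  94  95  93  93  90  92  92
   93  91  92  92  92  92  91  92  92  98 110 117 120 121]
 [ 94  94  93  95  93  93  92  94  93  93  94  94  93  94  94  94  92  93
   93  94  91  92  92  92  91  91  93  99 111 119 122 121]
 [102  99  96  96  93  94  94  92  92  93  94  92  95  94  92  92  93  92
   92  93  91  92  91  92  91  93  93  99 111 120 122 120]
 [114 109 105 102 100  97  96  94  92  93  93  93  93  93  93  93  92  93
   93  91  93  92  91  93  91  92  96 106 114 119 120 115]]
```

```bash
python3 - <<'E'
from h import *
for n in('side','top'):
    f,cx,cy,R,t=cal(n); print(n,'cam',-R.T@t)
    im=np.load(f'pics/{n}0.npz')['im']
    x,y,w,h=(268,128,34,36) if n=='side' else (190,188,36,36)
    z=cv2.resize(im[y:y+h,x:x+w],None,fx=14,fy=14,interpolation=cv2.INTER_NEAREST); z=np.clip(z*1.6,0,255)
    cv2.imwrite(f'pics/shaft_{n}.png',z)
print('proj tip/base', [proj(n,[.5205,.2305,zz]).round(1) for n in('side','top') for zz in (.093,.143)])
# screw heads
c=np.array([.4428,-.3036])
for n,u,v in(('side',291.1,288.9),('top',386.4,246.3)):
    p=ray(n,u,v,.015); d=p[:2]-c; print(n,p.round(4),np.linalg.norm(d),np.degrees(np.arctan2(d[1],d[0])))
E
```

```text
side cam [ 0.23551094 -1.11709698  0.73121918]
top cam [ 0.45778391 -0.11248557  1.25385842]
proj tip/base [array([280.1, 151.9]), array([279.5, 136.5]), array([207.2, 206.7]), array([202. , 205.6])]
side [ 0.4223 -0.2982  0.015 ] 0.02115980060678799 165.17640563179972
top [ 0.4179 -0.3016  0.015 ] 0.02496199822226448 175.51039021138536[ WARN:0@0.377] global loadsave.cpp:1063 imwrite_ Unsupported depth image for selected encoder is fallbacked to CV_8U.
```

View pics/shaft_side.png

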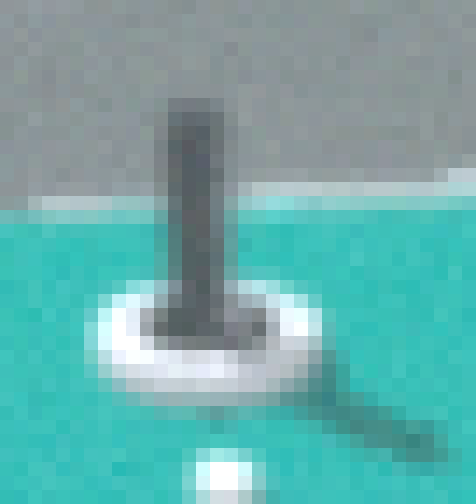

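View pics/shaft_top.png

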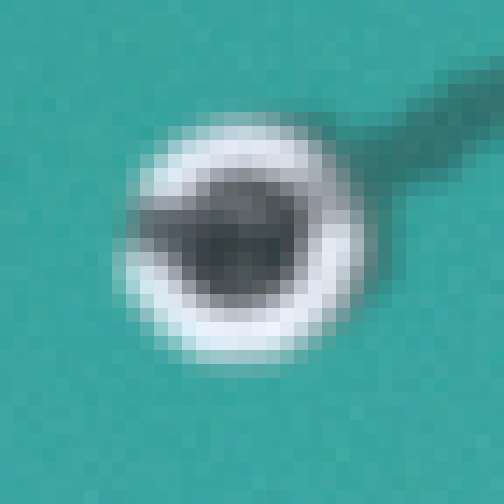

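```bash
cat > m2.py <<'E'
from h import *
def blob(n,im,box,thr,ch=2):
    x,y,w,h=box; g=cv2.resize(im[y:y+h,x:x+w,ch].astype(np.float32),None,fx=8,fy=8,interpolation=cv2.INTER_CUBIC)
    m=(g>thr).astype(np.uint8)
    cs,_=cv2.findContours(m,cv2.RETR_EXTERNAL,cv2.CHAIN_APPROX_NONE); c=max(cs,key=cv2.contourArea)
    hull=cv2.convexHull(c)[:,0,:].astype(float); return (hull+.5)/8-.5+[x,y]
if __name__=='__main__':
    for n in('side','top'):
        im=np.load(f'pics/{n}0.npz')['im']
        for nm,box,z,thr in ([('boss',(268,140,36,24),.093,95),('hub',(288,274,26,26),.027,110)] if n=='side' else [('boss',(190,190,36,30),.093,85),('hub',(376,226,24,24),.027,95)]):
            P=blob(n,im,box,thr); e=cv2.fitEllipse(P.astype(np.float32))
            W=np.array([ray(n,*p,z)[:2] for p in P]); 
            print(n,nm,'px bb',P.min(0).round(1),P.max(0).round(1),'world bb x',W[:,0].min().round(4),W[:,0].max().round(4),'y',W[:,1].min().round(4),W[:,1].max().round(4),'mid',((W.min(0)+W.max(0))/2).round(4))
    st()
E
python3 m2.py
```

```text
side boss px bb [274.2 147.7] [290.3 155.9] world bb x 0.5027 0.5532 y 0.1993 0.2597 mid [0.528  0.2295]
side hub px bb [291.9 277.6] [310.9 297.3] world bb x 0.4195 0.4656 y -0.3453 -0.2809 mid [ 0.4425 -0.3131]
top boss px bb [198.3 196.2] [215.3 213.2] world bb x 0.5014 0.5511 y 0.207 0.2564 mid [0.5263 0.2317]
top hub px bb [380.3 231.4] [394.9 245.1] world bb x 0.4222 0.4633 y -0.3253 -0.2811 mid [ 0.4427 -0.3032]
t 0.1 p [ 0.2126 -0.4519  0.1984] x [ 0.426 -0.905 -0.002] z [-0.001  0.002 -1.   ] F [ 0.2  0.2 -0.1] T [-0.   -0.01  0.06] w 0.0857 q6 [-1.13  0.24  0.    1.34  0.    1.57]
```

```bash
python3 - <<'E'
from h import *
im=np.load('pics/side0.npz')['im'];g=im.max(2).astype(float)
P=[]
for x,y in((304,280),(295,284),(306,287)):
    w=np.clip(160-g[y-1:y+2,x-1:x+2],0,None); yy,xx=np.mgrid[y-1:y+2,x-1:x+2]
    P.append(ray('side',(w*xx).sum()/w.sum(),(w*yy).sum()/w.sum(),.027)[:2])
P=np.array(P); c=P.mean(0); print('centroid',c, np.degrees(np.arctan2(*(P-c).T[::-1])), np.linalg.norm(P-c,axis=1))
im=np.load('pics/top0.npz')['im'];g=im.max(2).astype(float)
yy,xx=np.mgrid[244:249,383:390]; w=np.clip(88-g[244:249,383:390],0,None); u,v=(w*xx).sum()/w.sum(),(w*yy).sum()/w.sum(); print(u,v,ray('top',u,v,.016))
im=np.load('pics/side0.npz')['im'];g=im.max(2).astype(float)
yy,xx=np.mgrid[285:293,288:293]; w=np.clip(103-g[285:293,288:293],0,None); u,v=(w*xx).sum()/w.sum(),(w*yy).sum()/w.sum(); print(u,v,ray('side',u,v,.015))
E
```

```text
centroid [ 0.44564692 -0.30111806] [ 53.14988791 171.42452232 -66.35359702] [0.01409219 0.01449757 0.01467016]
386.46753246753246 246.3896103896104 [ 0.41768093 -0.30170212  0.016     ]
290.9032258064516 289.0175953079179 [ 0.42184147 -0.29844317  0.015     ]
```

```bash
R='[-0.605,-0.719,-0.046,0,0,0,-1]'; python3 -m inch '[[-0.605,-0.719,-0.12,0,0,0,-1],[-0.605,-0.719,-0.12,0,0,0,-1],[-0.605,-0.719,-0.12,0,0,0,-1],[-0.605,-0.719,-0.12,0,0,0,-1],[-0.605,-0.719,-0.12,0,0,0,-1],[-0.605,-0.719,-0.12,0,0,0,-1],[-0.605,-0.719,-0.12,0,0,0,-1],[-0.605,-0.719,-0.12,0,0,0,-1]]'
```

```text
clock: 0.9
eef_pos: [0.2915, -0.2806, 0.2229]
tool_rot: [0.844, -0.536, -0.0, -0.0]
ft_force: [0.8, -0.0, 0.3]
grip_width: 0.0855
```

```bash
python3 -m inch '[[-0.605,-0.719,-0.06,0,0,0,-1],[-0.605,-0.719,-0.06,0,0,0,-1],[-0.605,-0.719,0,0,0,0,-1],[-0.605,-0.719,0,0,0,0,-1],[-0.605,-0.719,0,0,0,0,-1],[-0.605,-0.719,0,0,0,0,-1],[-0.605,-0.719,0,0,0,0,-1],[-0.605,-0.719,0,0,0,0,-1]]'; python3 -m inch '[[-0.605,-0.719,0,0,0,0,-1],[-0.605,-0.719,0,0,0,0,-1],[-0.605,-0.719,0,0,0,0,-1],[-0.605,-0.719,0,0,0,0,-1],[-0.605,-0.719,0,0,0,0,-1],[-0.605,-0.719,0,0,0,0,-1],[-0.605,-0.719,0,0,0,0,-1],[-0.605,-0.719,0,0,0,0,-1]]'; python3 -m inch '[[0,0,0,0,0,-0.0436,-1],[0,0,0,0,0,-0.0436,-1],[0,0,0,0,0,-0.0436,-1],[0,0,0,0,0,-0.0436,-1],[0,0,0,0,0,-0.0436,-1],[0,0,0,0,0,-0.0436,-1],[0,0,0,0,0,-0.0436,-1],[0,0,0,0,0,0,-1]]'; cat >> h.py <<'E'
def go(x=None,y=None,z=None,ang=None):
    "tool-frame deltas (in 2.5cm units) to the target, turn (units of 180deg)"
    o=bot.get_obs(); R=Rn.from_quat(o['tool_rot']).as_matrix(); p=o['eef_pos']
    t=np.array([p[i] if v is None else v for i,v in enumerate((x,y,z))])
    a=np.degrees(np.arctan2(R[1,0],R[0,0])); 
    da=0 if ang is None else (ang-a+180)%360-180
    print('units',np.round(R.T@(t-p)/.025,3),'ang now',round(a,2),'turn total',round(-da/180,4), 'tilt',R[:,2].round(3))
E
python3 -c "
from h import *
st(); go(.5268,.2315,.235,-9.9)"
```

```text
clock: 1.7
eef_pos: [0.37, -0.11, 0.2259]
tool_rot: [0.844, -0.536, -0.0, 0.0]
ft_force: [0.6, 0.1, 0.6]
grip_width: 0.0855
clock: 2.5
eef_pos: [0.4486, 0.0606, 0.2258]
tool_rot: [0.844, -0.536, -0.0, 0.0]
ft_force: [-0.3, 0.4, 0.6]
grip_width: 0.0857
clock: 3.3
eef_pos: [0.4483, 0.0597, 0.2258]
tool_rot: [0.996, -0.086, -0.0, 0.0]
ft_force: [-0.0, 0.8, -0.0]
grip_width: 0.0853
t 3.3 p [0.4483 0.0597 0.2258] x [ 0.985 -0.172 -0.001] z [-0.001 -0.    -1.   ] F [-0.   0.8 -0. ] T [-0.04  0.02 -0.03] w 0.0853 q6 [ 0.13  0.14 -0.06  1.38 -0.    1.88]
units [ 1.912 -7.31  -0.373] ang now -9.88 turn total 0.0001 tilt [-0.001 -0.    -1.   ]
```

```bash
python3 -m inch '[[0.239,-0.914,0,0,0,0,-1],[0.239,-0.914,0,0,0,0,-1],[0.239,-0.914,0,0,0,0,-1],[0.239,-0.914,0,0,0,0,-1],[0.239,-0.914,0,0,0,0,-1],[0.239,-0.914,0,0,0,0,-1],[0.239,-0.914,0,0,0,0,-1],[0.239,-0.914,0,0,0,0,-1]]'; python3 -c "
from h import *
go(.5268,.2315,.106,-9.9)
for n in ('side','top'):
    im,d=snap(n,n+'1')
    x,y,w,h=(240,100,80,70) if n=='side' else (165,165,80,70)
    cv2.imwrite(f'pics/c1{n}.png',cv2.resize(im[y:y+h,x:x+w],None,fx=8,fy=8,interpolation=cv2.INTER_CUBIC))
"
```

```text
clock: 4.1
eef_pos: [0.5272, 0.2325, 0.2257]
tool_rot: [0.996, -0.088, -0.0, 0.0]
ft_force: [-0.7, 0.4, 0.6]
grip_width: 0.0854
units [-0.006  0.039  4.79 ] ang now -10.05 turn total -0.0009 tilt [-0.001 -0.    -1.   ]
```

View pics/c1side.png

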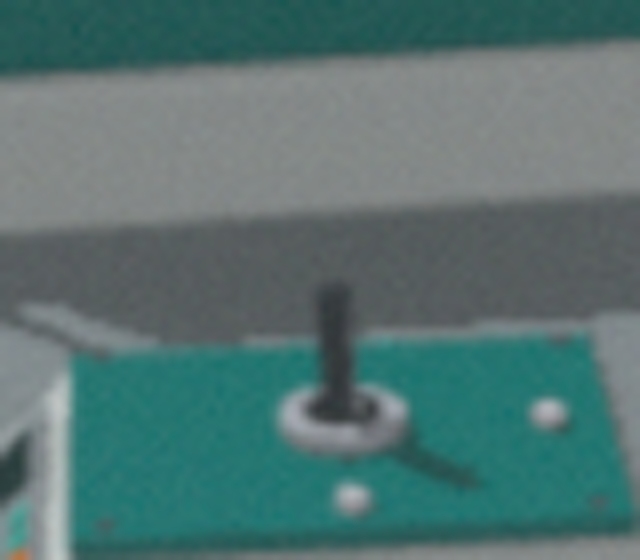

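View pics/side1.png

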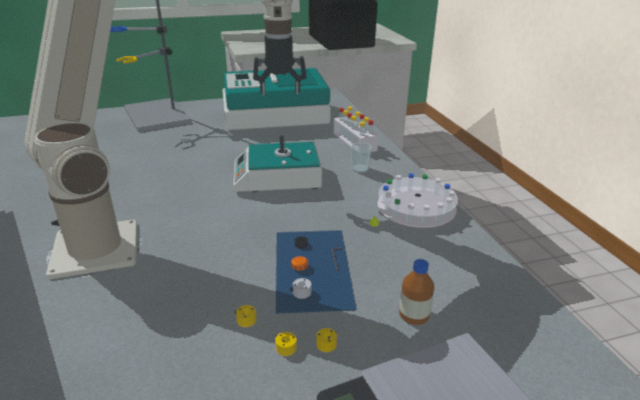

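```bash
python3 -c "
from h import *
print(proj('side',[.527,.2325,.2257]),proj('side',[.5268,.2315,.143]),proj('side',[.5268,.2315,.093]))"
```

```text
[280.61949908 109.43646175] [281.51507386 136.14437527] [282.02684112 151.49953405]
```

The gripper hangs at (280,95), centred over the shaft at (282,140). Going down.

```bash
python3 -m inch '[[-0.006,0.039,0.6,0,0,0,-1],[0,0,0.6,0,0,0,-1],[0,0,0.6,0,0,0,-1],[0,0,0.6,0,0,0,-1],[0,0,0.6,0,0,0,-1],[0,0,0.6,0,0,0,-1],[0,0,0.6,0,0,0,-1],[0,0,0.59,0,0,0,-1]]'; python3 -m inch '[[0,0,0,0,0,0,1],[0,0,0,0,0,0,1],[0,0,0,0,0,0,1],[0,0,0,0,0,0,1],[0,0,0,0,0,0,1],[0,0,0,0,0,0,1],[0,0,0,0,0,0,1],[0,0,0,0,0,0,1]]'; python3 -c "
from h import *
st()"
```

```text
clock: 5.0
eef_pos: [0.5262, 0.2297, 0.1057]
tool_rot: [0.996, -0.088, -0.0, 0.0]
ft_force: [-0.5, -0.4, 0.2]
grip_width: 0.0859
clock: 5.8
eef_pos: [0.5271, 0.2309, 0.1074]
tool_rot: [0.996, -0.086, 0.001, -0.0]
ft_force: [-1.3, -0.1, 6.4]
grip_width: 0.0085
t 5.8 p [0.5271 0.2309 0.1074] x [ 0.985 -0.171  0.001] z [ 0.001  0.001 -1.   ] F [-1.3 -0.1  6.4] T [-0.06  0.31  0.  ] w 0.0085 q6 [0.41 0.44 0.05 1.18 0.   2.16]
```

```bash
python3 -c "
from h import *
for n in ('side','top'):
    im,d=snap(n,n+'2')
    x,y,w,h=(240,80,80,90) if n=='side' else (165,165,80,70)
    cv2.imwrite(f'pics/c2{n}.png',cv2.resize(im[y:y+h,x:x+w],None,fx=6,fy=6,interpolation=cv2.INTER_CUBIC))
st()"
```

```text
t 5.9 p [0.5271 0.2309 0.1074] x [ 0.985 -0.171  0.001] z [ 0.001  0.001 -1.   ] F [-1.5 -0.6  4.5] T [-0.09  0.33  0.04] w 0.0083 q6 [0.41 0.44 0.05 1.18 0.   2.16]
```

View pics/c2side.png

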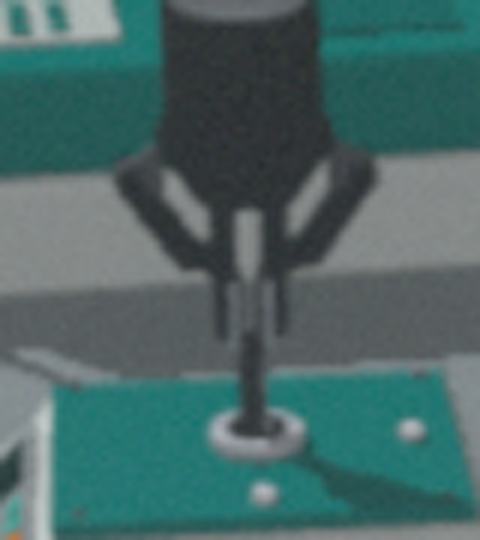

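View pics/c2top.png

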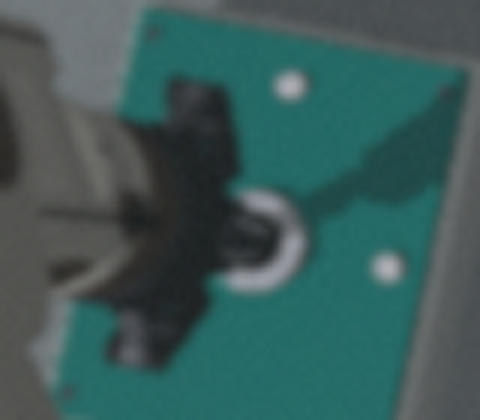

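```bash
python3 -c "
from h import *
p=np.array([.2126,-.4519,.1984]);x=np.array([.426,-.905,0])
for n in('side','top'):
  for s in(-1,1):
    for b in (0,.013,.03): print(n,s,b,proj(n,p+s*.043*x+[0,0,b]).round(1))
# depth check
for n,u,v in (('side',290,158),('top',220,190),('side',281,92),('side',265,92),('side',297,92)):
    D=np.load(f'pics/{n}1.npz')['d']; f,cx,cy,R,t=cal(n); z=np.median(D[v-1:v+2,u-1:u+2]); print(n,u,v,(R.T@(np.array([(u-cx)/f*z,(v-cy)/f*z,z])-t)).round(4))
s=cv2.imread('pics/side0.png')[190:300,140:240]; t=cv2.imread('pics/top0.png')[310:400,420:540]
cv2.imwrite('pics/a.png',cv2.resize(s,None,fx=5,fy=5)); cv2.imwrite('pics/b.png',cv2.resize(t,None,fx=5,fy=5))
"
```

```text
side -1 0 [173.2 272.9]
side -1 0.013 [172.1 266.8]
side -1 0.03 [170.7 258.6]
side 1 0 [199.6 298.9]
side 1 0.013 [198.6 292.5]
side 1 0.03 [197.4 284. ]
top -1 0 [440.2 338.6]
top -1 0.013 [441.6 340. ]
top -1 0.03 [443.6 341.8]
top 1 0 [470.8 324.8]
top 1 0.013 [472.7 326. ]
top 1 0.03 [475.2 327.6]
side 290 158 [0.5425 0.1952 0.086 ]
top 220 190 [0.5709 0.1979 0.0846]
side 281 92 [0.6184 0.639  0.1405]
side 265 92 [0.4839 0.232  0.2814]
side 297 92 [0.5717 0.2135 0.2797]
```

View pics/a.png

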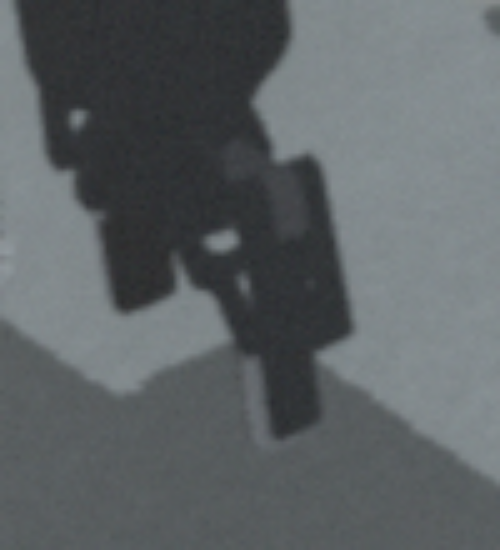

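View pics/b.png

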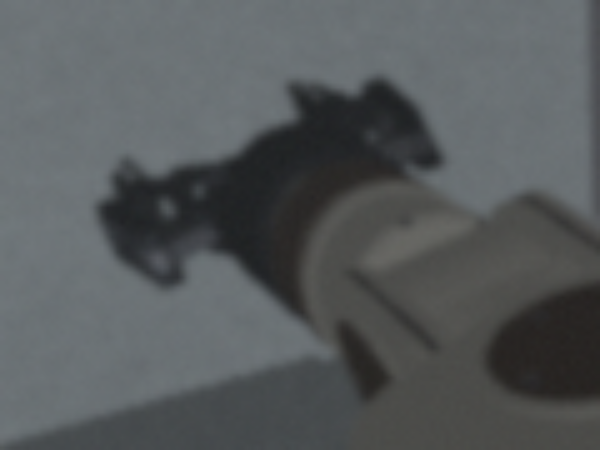

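```bash
python3 -c "
from h import *
print(bot.pinch_z)
D=np.load('pics/side2.npz')['d']; f,cx,cy,R,t=cal('side')
for v in range(124,142,2):
  o=[]
  for u in (276,277,278,281,282,286,287):
    z=D[v,u]; o.append((R.T@(np.array([(u-cx)/f*z,(v-cy)/f*z,z])-t)).round(3).tolist())
  print(v,o)
im=np.load('pics/side2.npz')['im']
cv2.imwrite('pics/c.png',cv2.resize(np.clip(im[110:155,262:302]*1.7,0,255).astype(np.uint8),None,fx=14,fy=14,interpolation=cv2.INTER_NEAREST))
"
```

```text
0.0187
124 [[0.51, 0.223, 0.186], [0.513, 0.222, 0.187], [0.516, 0.225, 0.185], [0.614, 0.636, 0.016], [0.616, 0.63, 0.019], [0.537, 0.214, 0.187], [0.541, 0.215, 0.186]]
126 [[0.511, 0.228, 0.178], [0.513, 0.223, 0.18], [0.516, 0.226, 0.178], [0.612, 0.63, 0.011], [0.621, 0.654, 0.001], [0.539, 0.222, 0.178], [0.542, 0.222, 0.177]]
128 [[0.51, 0.227, 0.172], [0.513, 0.226, 0.172], [0.516, 0.225, 0.173], [0.613, 0.635, 0.001], [0.615, 0.625, 0.004], [0.54, 0.225, 0.17], [0.544, 0.23, 0.168]]
130 [[0.51, 0.229, 0.165], [0.513, 0.228, 0.165], [0.516, 0.227, 0.165], [0.61, 0.62, -0.001], [0.612, 0.613, 0.001], [0.539, 0.222, 0.165], [0.543, 0.226, 0.163]]
132 [[0.51, 0.228, 0.16], [0.513, 0.227, 0.16], [0.516, 0.229, 0.159], [0.604, 0.598, 0.0], [0.608, 0.596, 0.001], [0.539, 0.224, 0.158], [0.541, 0.221, 0.159]]
134 [[0.511, 0.234, 0.15], [0.513, 0.227, 0.153], [0.516, 0.229, 0.152], [0.6, 0.576, 0.001], [0.602, 0.569, 0.004], [0.539, 0.222, 0.152], [0.542, 0.223, 0.152]]
136 [[0.581, 0.578, -0.005], [0.58, 0.558, 0.003], [0.587, 0.571, -0.003], [0.525, 0.23, 0.144], [0.529, 0.234, 0.142], [0.615, 0.56, -0.002], [0.617, 0.552, 0.001]]
138 [[0.574, 0.548, -0.0], [0.577, 0.544, 0.001], [0.582, 0.547, -0.0], [0.524, 0.229, 0.138], [0.528, 0.23, 0.137], [0.609, 0.534, 0.002], [0.612, 0.533, 0.002]]
140 [[0.57, 0.527, 0.001], [0.573, 0.525, 0.002], [0.577, 0.526, 0.001], [0.525, 0.232, 0.131], [0.528, 0.23, 0.131], [0.604, 0.513, 0.003], [0.609, 0.521, -0.001]]
```

View pics/c.png

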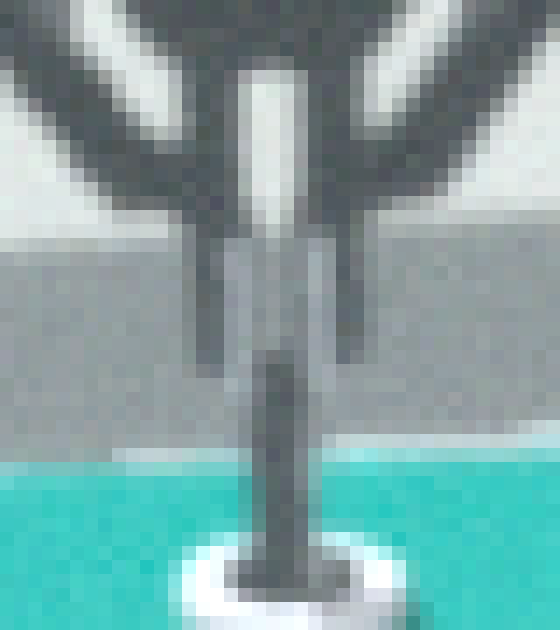

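The pads only hold the chamfered end (width 8.3 mm, and an upward push on the tool). Both the camera and this contact put the real fingertips about 30–35 mm above the reported TCP. I'll open, step down carefully and check the finger height in the image.

```bash
python3 -m inch '[[0,0,0,0,0,0,-1],[0,0,0,0,0,0,-1],[0,0,0,0,0,0,-1],[0,0,0,0,0,0,-1],[0,0,0,0,0,0,-1],[0,0,0.2,0,0,0,-1],[0,0,0.2,0,0,0,-1],[0,0,0.2,0,0,0,-1]]';  python3 -c "
from h import *
im,d=snap('side','side3'); st()
cv2.imwrite('pics/c3.png',cv2.resize(im[95:175,230:340],None,fx=7,fy=7,interpolation=cv2.INTER_CUBIC))"
```

```text
clock: 6.7
eef_pos: [0.5266, 0.2306, 0.0908]
tool_rot: [0.996, -0.086, -0.0, 0.0]
ft_force: [0.2, -0.4, 0.0]
grip_width: 0.0851
t 6.75 p [0.526  0.2303 0.0898] x [ 0.985 -0.171 -0.002] z [-0.002 -0.001 -1.   ] F [-1.  -0.6 -0.4] T [ 0.02 -0.02 -0.01] w 0.0849 q6 [ 0.41  0.45  0.02  1.14 -0.    2.16]
```

View pics/c3.png

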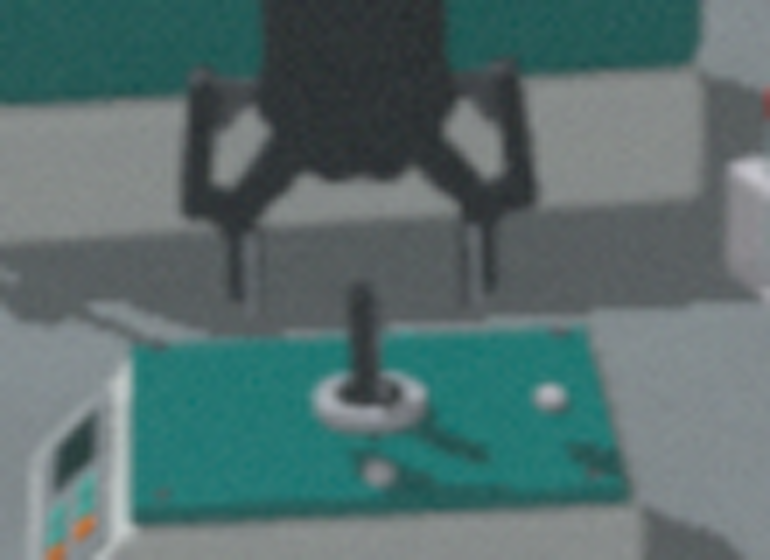

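The open fingertips are at row 139 (z≈0.133) with the reported TCP at 0.090. So the true tips sit about 30 mm (shut) to 43 mm (open) above the reported value, and I'll use that correction from here on.

```bash
python3 -m inch '[[0,0,0.25,0,0,0,-1],[0,0,0.25,0,0,0,-1],[0,0,0.22,0,0,0,-1],[0,0,0,0,0,0,1],[0,0,0,0,0,0,1],[0,0,0,0,0,0,1],[0,0,0,0,0,0,1],[0,0,0,0,0,0,1]]'; python3 -m inch '[[0,0,0,0,0,0,1],[0,0,0,0,0,0,1],[0,0,0,0,0,0,1],[0,0,0,0,0,0,1],[0,0,0,0,0,0,1],[0,0,0,0,0,0,1],[0,0,0,0,0,0,1],[0,0,0,0,0,0,1]]'; python3 -c "
from h import *
im,d=snap('side','side4'); st()
cv2.imwrite('pics/c4.png',cv2.resize(im[95:175,230:340],None,fx=7,fy=7,interpolation=cv2.INTER_CUBIC))"
```

```text
clock: 7.55
eef_pos: [0.5269, 0.2308, 0.0738]
tool_rot: [0.996, -0.086, 0.0, -0.0]
ft_force: [-2.5, 1.0, 7.5]
grip_width: 0.0122
clock: 8.35
eef_pos: [0.5269, 0.2308, 0.0739]
tool_rot: [0.996, -0.086, 0.0, -0.0]
ft_force: [-0.9, 0.0, 4.6]
grip_width: 0.0114
t 8.4 p [0.5269 0.2308 0.0739] x [ 0.985 -0.171  0.   ] z [ 0.  0. -1.] F [-2.4 -1.   5.2] T [-0.    0.33  0.06] w 0.0119 q6 [ 0.41  0.47 -0.    1.1   0.    2.16]
```

View pics/c4.png

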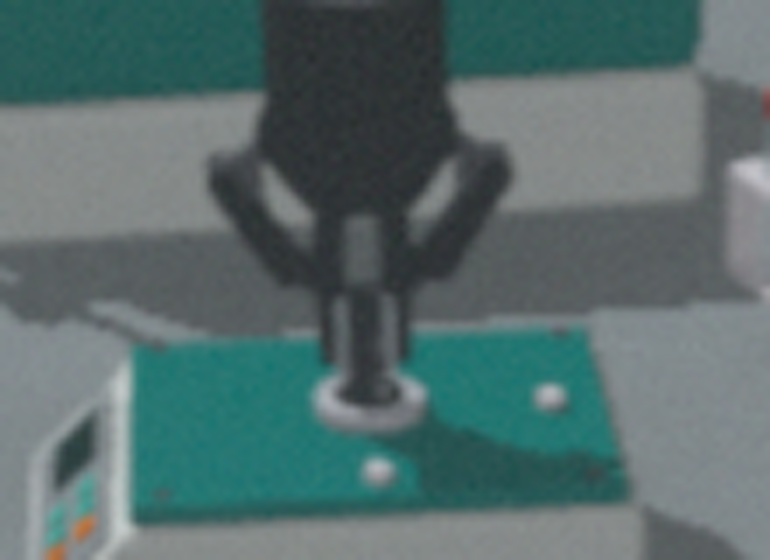

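```bash
python3 -m inch '[[0,0,0,0,0,0,-0.3],[0,0,0,0,0,0,-0.3],[0,0,0,0,0,-0.0417,-0.3],[0,0,0,0,0,-0.0417,-0.3],[0,0,0,0,0,-0.0417,-0.3],[0,0,0,0,0,-0.0417,-0.3],[0,0,0,0,0,-0.0417,-0.3],[0,0,0,0,0,-0.0417,-0.3]]'; python3 -m inch '[[0,0,0,0,0,0,1],[0,0,0,0,0,0,1],[0,0,0,0,0,0,1],[0,0,0,0,0,0,1],[0,0,0,0,0,0,1],[0,0,0,0,0,0,1],[0,0,0,0,0,0,1],[0,0,0,0,0,0,1]]'; python3 -c "
from h import *
st()"; python3 -m inch '[[0,0,0,0,0,0,-0.3],[0,0,0,0,0,0,-0.3],[0,0,0,0,0,-0.0417,-0.3],[0,0,0,0,0,-0.0417,-0.3],[0,0,0,0,0,-0.0417,-0.3],[0,0,0,0,0,-0.0417,-0.3],[0,0,0,0,0,-0.0417,-0.3],[0,0,0,0,0,-0.0417,-0.3]]'; python3 -m inch '[[0,0,0,0,0,0,1],[0,0,0,0,0,0,1],[0,0,0,0,0,0,1],[0,0,0,0,0,0,1],[0,0,0,0,0,0,1],[0,0,0,0,0,0,1],[0,0,0,0,0,0,1],[0,0,0,0,0,0,1]]'; python3 -c "
from h import *
st()"
```

```text
clock: 9.2
eef_pos: [0.5266, 0.2305, 0.0728]
tool_rot: [0.952, 0.305, -0.0, 0.0]
ft_force: [0.6, 0.3, 0.0]
grip_width: 0.0556
clock: 10.0
eef_pos: [0.5298, 0.2328, 0.0739]
tool_rot: [0.953, 0.301, 0.003, -0.001]
ft_force: [7.7, 5.3, -4.2]
grip_width: 0.0139
t 10.0 p [0.5298 0.2328 0.0739] x [0.818 0.575 0.007] z [ 0.006  0.004 -1.   ] F [ 7.7  5.3 -4.2] T [ 0.81 -1.1  -0.02] w 0.0139 q6 [0.41 0.47 0.   1.1  0.   1.37]
clock: 10.8
eef_pos: [0.5262, 0.2303, 0.0734]
tool_rot: [0.763, 0.646, -0.001, -0.0]
ft_force: [-0.4, -1.0, -0.2]
grip_width: 0.0555
clock: 11.6
eef_pos: [0.5273, 0.2347, 0.0739]
tool_rot: [0.765, 0.644, 0.003, -0.002]
ft_force: [-0.1, 9.5, -1.1]
grip_width: 0.0141
t 11.6 p [0.5273 0.2347 0.0739] x [0.17  0.985 0.007] z [ 0.001  0.007 -1.   ] F [-0.1  9.5 -1.1] T [ 1.65 -0.07  0.05] w 0.0141 q6 [ 0.42  0.47 -0.    1.1   0.01  0.59]
```

Pinch widths read 11.8 mm at -10°, 13.9 mm at 35° and 14.1 mm at 80°. So the flat lies along the drive's x axis. The centring shifts put the axis near (0.5287, 0.2345), and suggest the flat is on the rear (+x) side. I'll recentre and pinch again at -10°.

```bash
python3 -m inch '[[0,0,0,0,0,0,-0.3],[0,0,0,0,0,0,-0.3],[0.18,0.066,0,0,0,0,-0.3],[0,0,0,0,0,0.0455,-0.3],[0,0,0,0,0,0.0455,-0.3],[0,0,0,0,0,0.0455,-0.3],[0,0,0,0,0,0.0455,-0.3],[0,0,0,0,0,0.0455,-0.3]]';python3 -m inch '[[0,0,0,0,0,0.0455,-0.3],[0,0,0,0,0,0.0455,-0.3],[0,0,0,0,0,0.0455,-0.3],[0,0,0,0,0,0.0455,-0.3],[0,0,0,0,0,0.0455,-0.3],[0,0,0,0,0,0.0455,-0.3],[0,0,0,0,0,0,0],[0,0,0,0,0,0,0]]'; python3 -c "
from h import *
st(); go(.5287,.2345,.0735,-9.9)"; python3 -m inch '[[0,0,0,0,0,0,1],[0,0,0,0,0,0,1],[0,0,0,0,0,0,1],[0,0,0,0,0,0,1],[0,0,0,0,0,0,1],[0,0,0,0,0,0,1],[0,0,0,0,0,0,1],[0,0,0,0,0,0,1]]'; python3 -c "
from h import *
st()
im,d=snap('side','side5'); st()
snap('side','side6'); st()"
```

```text
clock: 12.4
eef_pos: [0.5294, 0.2346, 0.0735]
tool_rot: [0.943, 0.333, -0.0, 0.0]
ft_force: [-0.2, -0.5, 0.9]
grip_width: 0.0557
clock: 13.2
eef_pos: [0.5293, 0.2347, 0.0734]
tool_rot: [0.996, -0.085, -0.0, 0.0]
ft_force: [0.7, 0.6, 0.4]
grip_width: 0.0428
t 13.2 p [0.5293 0.2347 0.0734] x [ 0.986 -0.169 -0.   ] z [-0. -0. -1.] F [0.7 0.6 0.4] T [0.02 0.02 0.  ] w 0.0428 q6 [ 0.42  0.48  0.01  1.1  -0.    2.16]
units [-0.021  0.013 -0.002] ang now -9.75 turn total 0.0008 tilt [-0. -0. -1.]
clock: 14.0
eef_pos: [0.5276, 0.2351, 0.0736]
tool_rot: [0.996, -0.086, -0.001, -0.0]
ft_force: [-4.3, 0.1, 3.8]
grip_width: 0.0119
t 14.0 p [0.5276 0.2351 0.0736] x [ 0.985 -0.17  -0.003] z [-0.003  0.    -1.   ] F [-4.3  0.1  3.8] T [ 0.18  0.98 -0.03] w 0.0119 q6 [0.42 0.47 0.01 1.11 0.   2.16]
t 14.05 p [0.5276 0.2351 0.0736] x [ 0.985 -0.17  -0.003] z [-0.003  0.    -1.   ] F [-5.2  0.1  3.2] T [ 0.13  0.97 -0.04] w 0.0118 q6 [0.42 0.47 0.01 1.11 0.   2.16]
t 14.1 p [0.5276 0.2351 0.0736] x [ 0.985 -0.17  -0.003] z [-0.003  0.    -1.   ] F [-4.8 -0.   3.6] T [0.1  0.94 0.02] w 0.0118 q6 [0.42 0.47 0.01 1.11 0.   2.16]
```

```bash
python3 -m inch '[[0,0,0,0,0,-0.0455,1],[0,0,0,0,0,-0.0455,1],[0,0,0,0,0,-0.0455,1],[0,0,0,0,0,-0.0455,1],[0,0,0,0,0,-0.0455,1],[0,0,0,0,0,-0.0455,1],[0,0,0,0,0,-0.0455,1],[0,0,0,0,0,-0.0455,1]]';python3 -m inch '[[0,0,0,0,0,-0.0455,1],[0,0,0,0,0,-0.0455,1],[0,0,0,0,0,-0.0455,1],[0,0,0,0,0,-0.0455,1],[0,0,0,0,0,-0.0455,1],[0,0,0,0,0,-0.0455,1],[0,0,0,0,0,-0.0455,1],[0,0,0,0,0,-0.0455,1]]';python3 -m inch '[[0,0,0,0,0,-0.0455,1],[0,0,0,0,0,-0.0455,1],[0,0,0,0,0,-0.0455,1],[0,0,0,0,0,-0.0455,1],[0,0,0,0,0,-0.0455,1],[0,0,0,0,0,-0.0449,1],[0,0,0,0,0,0,1],[0,0,0,0,0,0,1]]'; python3 -c "
from h import *
st(); go(ang=170.1)"
```

```text
clock: 14.9
eef_pos: [0.5276, 0.2334, 0.0736]
tool_rot: [0.883, 0.469, -0.002, 0.001]
ft_force: [-4.8, -4.1, 4.8]
grip_width: 0.0117
clock: 15.7
eef_pos: [0.5292, 0.2328, 0.0736]
tool_rot: [0.489, 0.872, -0.002, 0.001]
ft_force: [-1.1, -5.3, 3.1]
grip_width: 0.0118
clock: 16.5
eef_pos: [0.5302, 0.2336, 0.0736]
tool_rot: [0.087, 0.996, -0.001, 0.001]
ft_force: [2.5, -4.5, 0.9]
grip_width: 0.0119
t 16.5 p [0.5302 0.2336 0.0736] x [-0.985  0.174 -0.002] z [ 0.002 -0.002 -1.   ] F [ 2.5 -4.5  0.9] T [-0.99 -0.46  0.  ] w 0.0119 q6 [ 0.42  0.48  0.01  1.1  -0.   -0.98]
units [0. 0. 0.] ang now 169.98 turn total -0.0007 tilt [ 0.002 -0.002 -1.   ]
```

The jaw midpoint moved +2.8 mm along the drive's x during the half turn. That means the flat was at the rear and now faces the panel, and the axis is at (0.5289, 0.2344). Next I'll check squareness by pinching 15° off either side.

```bash
python3 -m inch '[[0,0,0,0,0,0,-0.2],[0,0,0,0,0,0,-0.2],[0,0,0,0,0,0,-0.2],[0,0,0,0,0,0.0417,-0.2],[0,0,0,0,0,0.0417,0.2],[0,0,0,0,0,0,1],[0,0,0,0,0,0,1],[0,0,0,0,0,0,1]]'; python3 -m inch '[[0,0,0,0,0,0,1],[0,0,0,0,0,0,1],[0,0,0,0,0,0,1],[0,0,0,0,0,0,1],[0,0,0,0,0,0,1],[0,0,0,0,0,0,1],[0,0,0,0,0,0,1],[0,0,0,0,0,0,1]]'; python3 -c "
from h import *
st()"
```

```text
clock: 17.3
eef_pos: [0.5301, 0.2347, 0.0737]
tool_rot: [0.214, 0.977, 0.0, 0.001]
ft_force: [3.1, -1.4, 0.3]
grip_width: 0.013
clock: 18.1
eef_pos: [0.53, 0.2347, 0.0737]
tool_rot: [0.215, 0.977, 0.0, 0.001]
ft_force: [5.7, -2.7, -1.3]
grip_width: 0.0126
t 18.1 p [0.53   0.2347 0.0737] x [-0.908  0.42  -0.002] z [ 0.002 -0.    -1.   ] F [ 5.7 -2.7 -1.3] T [-0.36 -0.84  0.11] w 0.0126 q6 [ 0.42  0.48  0.01  1.1  -0.   -0.72]
```

```bash
python3 -m inch '[[0,0,0,0,0,0,-0.2],[0,0,0,0,0,0,-0.2],[0,0,0,0,0,0,-0.2],[0,0,0,0,0,-0.0417,-0.2],[0,0,0,0,0,-0.0417,-0.2],[0,0,0,0,0,-0.0417,-0.2],[0,0,0,0,0,-0.0417,0.2],[0,0,0,0,0,0,1]]'; python3 -m inch '[[0,0,0,0,0,0,1],[0,0,0,0,0,0,1],[0,0,0,0,0,0,1],[0,0,0,0,0,0,1],[0,0,0,0,0,0,1],[0,0,0,0,0,0,1],[0,0,0,0,0,0,1],[0,0,0,0,0,0,1]]'; python3 -c "
from h import *
st()"
```

```text
clock: 18.9
eef_pos: [0.5286, 0.2351, 0.0733]
tool_rot: [-0.045, 0.999, 0.0, -0.0]
ft_force: [0.4, 0.4, -0.1]
grip_width: 0.0228
clock: 19.7
eef_pos: [0.5298, 0.2351, 0.0736]
tool_rot: [-0.045, 0.999, 0.0, 0.001]
ft_force: [5.5, 1.6, -2.0]
grip_width: 0.0121
t 19.7 p [0.5298 0.2351 0.0736] x [-0.996 -0.09  -0.001] z [ 0.001  0.001 -1.   ] F [ 5.5  1.6 -2. ] T [ 0.32 -0.8  -0.  ] w 0.0121 q6 [ 0.42  0.48  0.01  1.1   0.   -1.24]
```

Widths of 12.6–13.0 mm at 155°, 11.8 mm at 170° and 12.1 mm at 185° suggest that the flat is really near 176° and that pinching does not pull it square. I'll pinch there to check.

```bash
python3 -m inch '[[0,0,0,0,0,0,-0.2],[0,0,0,0,0,0,-0.2],[0,0,0,0,0,0,-0.2],[0,0,0,0,0,0.025,0],[0,0,0,0,0,0.025,0.2],[0,0,0,0,0,0,1],[0,0,0,0,0,0,1],[0,0,0,0,0,0,1]]'; python3 -m inch '[[0,0,0,0,0,0,1],[0,0,0,0,0,0,1],[0,0,0,0,0,0,1],[0,0,0,0,0,0,1],[0,0,0,0,0,0,1],[0,0,0,0,0,0,1],[0,0,0,0,0,0,1],[0,0,0,0,0,0,1]]'; python3 -c "
from h import *
st()
bot.camera('side'); st()
bot.camera('side'); st()"
```

```text
clock: 20.5
eef_pos: [0.5302, 0.2346, 0.0737]
tool_rot: [0.033, 0.999, -0.0, 0.001]
ft_force: [4.3, -0.4, -1.9]
grip_width: 0.0118
clock: 21.3
eef_pos: [0.5302, 0.2346, 0.0737]
tool_rot: [0.033, 0.999, -0.0, 0.001]
ft_force: [4.7, -0.9, -1.8]
grip_width: 0.0122
t 21.3 p [0.5302 0.2346 0.0737] x [-0.998  0.066 -0.002] z [ 0.002 -0.    -1.   ] F [ 4.7 -0.9 -1.8] T [-0.22 -0.89 -0.03] w 0.0122 q6 [ 0.42  0.48  0.01  1.1  -0.   -1.09]
t 21.35 p [0.5302 0.2346 0.0737] x [-0.998  0.066 -0.002] z [ 0.002 -0.    -1.   ] F [ 4.9 -1.6 -1.7] T [-0.21 -0.85  0.  ] w 0.0118 q6 [ 0.42  0.48  0.01  1.1  -0.   -1.09]
t 21.4 p [0.5302 0.2346 0.0737] x [-0.998  0.066 -0.002] z [ 0.002 -0.    -1.   ] F [ 4.7 -0.9 -1.5] T [-0.24 -0.86  0.01] w 0.0121 q6 [ 0.42  0.48  0.01  1.1  -0.   -1.09]
```

```bash
python3 -m inch '[[0,0,0,0,0,0,-0.2],[0,0,0,0,0,0,-0.2],[0,0,0,0,0,0,-0.2],[0,0,0,0,0,0.0233,0.2],[0,0,0,0,0,0,1],[0,0,0,0,0,0,1],[0,0,0,0,0,0,1],[0,0,0,0,0,0,1]]'; python3 -m inch '[[0,0,0,0,0,0,1],[0,0,0,0,0,0,1],[0,0,0,0,0,0.0053,1],[0,0,0,0,0,0.0053,1],[0,0,0,0,0,0,1],[0,0,0,0,0,0,1],[0,0,0,0,0,0,1],[0,0,0,0,0,0,1]]'; python3 -c "
from h import *
st()
bot.camera('side'); st()
im,d=snap('side','side7'); st(); go(ang=170.1)
cv2.imwrite('pics/c7.png',cv2.resize(im[95:175,230:340],None,fx=7,fy=7,interpolation=cv2.INTER_CUBIC))"
```

```text
clock: 22.2
eef_pos: [0.5303, 0.2347, 0.0737]
tool_rot: [0.07, 0.998, 0.0, 0.001]
ft_force: [4.8, -2.1, -0.7]
grip_width: 0.0117
clock: 23.0
eef_pos: [0.5303, 0.2347, 0.0737]
tool_rot: [0.086, 0.996, 0.0, 0.001]
ft_force: [4.9, -0.9, -2.5]
grip_width: 0.0116
t 23.0 p [0.5303 0.2347 0.0737] x [-0.985  0.172 -0.002] z [ 0.002 -0.    -1.   ] F [ 4.9 -0.9 -2.5] T [-0.27 -0.96 -0.02] w 0.0116 q6 [ 0.42  0.48  0.01  1.1  -0.   -0.98]
t 23.05 p [0.5303 0.2347 0.0737] x [-0.985  0.172 -0.002] z [ 0.002 -0.    -1.   ] F [ 5.4 -1.1 -1.8] T [-0.19 -0.91 -0.07] w 0.0121 q6 [ 0.42  0.48  0.01  1.1  -0.   -0.98]
t 23.1 p [0.5303 0.2347 0.0737] x [-0.985  0.172 -0.002] z [ 0.002 -0.    -1.   ] F [ 4.1 -1.2 -2. ] T [-0.23 -0.97 -0.01] w 0.0122 q6 [ 0.42  0.48  0.01  1.1  -0.   -0.98]
units [0. 0. 0.] ang now 170.09 turn total -0.0001 tilt [ 0.002 -0.    -1.   ]
```

Gripped square at 170.1° with a width of about 11.9 mm. I'll release, rise and travel to the hub.

```bash
python3 -m inch '[[0,0,0,0,0,0,-1],[0,0,0,0,0,0,-1],[0,0,0,0,0,0,-1],[0,0,-0.936,0,0,0,-1],[0,0,-0.936,0,0,0,-1],[0,0,-0.936,0,0,0,-1],[0,0,-0.936,0,0,0,-1],[0,0,-0.936,0,0,0,-1]]'; python3 -m inch '[[-0.015,-0.904,0,0,0,0,-1],[-0.015,-0.904,0,0,0,0,-1],[-0.015,-0.904,0,0,0,0,-1],[-0.015,-0.904,0,0,0,0,-1],[-0.015,-0.904,0,0,0,0,-1],[-0.015,-0.904,0,0,0,0,-1],[-0.015,-0.904,0,0,0,0,-1],[-0.015,-0.904,0,0,0,0,-1]]'; python3 -m inch '[[-0.015,-0.904,0,0,0,0,-1],[-0.015,-0.904,0,0,0,0,-1],[-0.015,-0.904,0,0,0,0,-1],[-0.015,-0.904,0,0,0,0,-1],[-0.015,-0.904,0,0,0,0,-1],[-0.015,-0.904,0,0,0,0,-1],[-0.015,-0.904,0,0,0,0,-1],[-0.015,-0.904,0,0,0,0,-1]]'; python3 -m inch '[[-0.015,-0.904,0,0,0,0,-1],[-0.015,-0.904,0,0,0,0,-1],[-0.015,-0.904,0,0,0,0,-1],[-0.015,-0.904,0,0,0,0,-1],[-0.015,-0.904,0,0,0,0,-1],[-0.015,-0.904,0,0,0,0,-1],[-0.015,-0.904,0,0,0,0,-1],[-0.015,-0.904,0,0,0,0,-1]]'; python3 -m inch '[[0,0,0,0,0,0.0439,-1],[0,0,0,0,0,0.0439,-1],[0,0,0,0,0,0.0439,-1],[0,0,0,0,0,0.0439,-1],[0,0,0,0,0,0.0439,-1],[0,0,0,0,0,0.0439,-1],[0,0,0,0,0,0.0439,-1],[0,0,0,0,0,0.0439,-1]]'; python3 -c "
from h import *
st(); go(.4445,-.3015,.07,83)
snap('side','side8');snap('top','top8')
im=np.load('pics/top8.npz')['im']; cv2.imwrite('pics/c8t.png',cv2.resize(im[150:290,130:430],None,fx=2.6,fy=2.6,interpolation=cv2.INTER_CUBIC))
im=np.load('pics/side8.npz')['im']; cv2.imwrite('pics/c8s.png',cv2.resize(im[120:320,220:380],None,fx=3,fy=3,interpolation=cv2.INTER_CUBIC))"
```

```text
clock: 23.9
eef_pos: [0.5285, 0.2349, 0.1913]
tool_rot: [0.086, 0.996, -0.0, -0.001]
ft_force: [0.2, 0.0, -0.0]
grip_width: 0.0858
clock: 24.7
eef_pos: [0.5002, 0.0556, 0.1904]
tool_rot: [0.086, 0.996, 0.0, -0.0]
ft_force: [0.5, 0.1, 0.5]
grip_width: 0.086
clock: 25.5
eef_pos: [0.4723, -0.1228, 0.1905]
tool_rot: [0.086, 0.996, 0.0, -0.0]
ft_force: [0.5, -1.1, 0.2]
grip_width: 0.0857
clock: 26.3
eef_pos: [0.4443, -0.3014, 0.1904]
tool_rot: [0.086, 0.996, 0.0, -0.0]
ft_force: [1.0, -0.8, -0.4]
grip_width: 0.085
clock: 27.1
eef_pos: [0.4445, -0.3004, 0.1904]
tool_rot: [0.598, 0.802, 0.0, -0.0]
ft_force: [1.4, 0.1, -0.2]
grip_width: 0.0854
t 27.1 p [ 0.4445 -0.3004  0.1904] x [-0.285  0.958  0.001] z [-0.001  0.001 -1.   ] F [ 1.4  0.1 -0.2] T [-0.    0.03  0.01] w 0.0854 q6 [-0.59  0.32  0.09  1.34  0.   -0.88]
units [-0.047 -0.011  4.815] ang now 106.58 turn total 0.131 tilt [-0.001  0.001 -1.   ]
```

View pics/c8s.png

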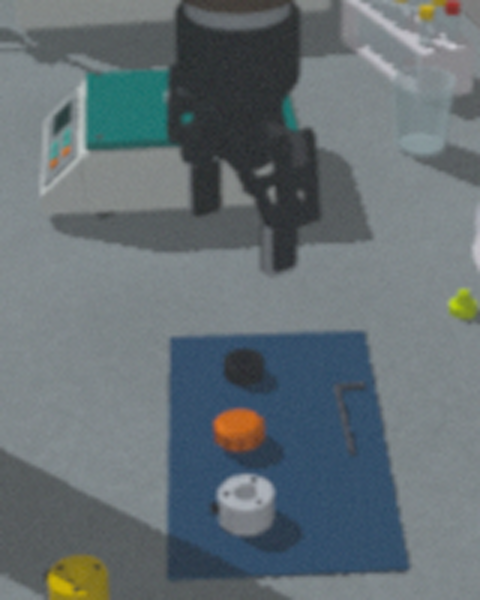

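View pics/c8t.png

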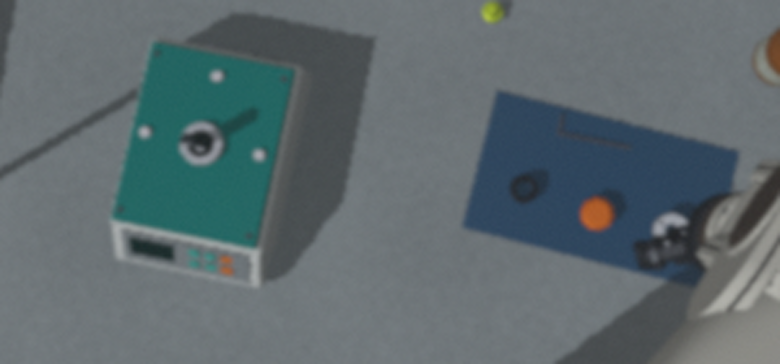

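```bash
python3 -m inch '[[-0.047,-0.011,0,0,0,0.0437,-1],[0,0,0.5,0,0,0.0437,-1],[0,0,0.9,0,0,0.0436,-1],[0,0,0.9,0,0,0,-1],[0,0,0.9,0,0,0,-1],[0,0,0.9,0,0,0,-1],[0,0,0.9,0,0,0,-1],[0,0,0.5,0,0,0,-1]]';  python3 -c "
from h import *
st(); go(.4445,-.3015,-.022,83)
im,d=snap('side','side9')
cv2.imwrite('pics/c9.png',cv2.resize(im[225:315,240:360],None,fx=6,fy=6,interpolation=cv2.INTER_CUBIC))"
```

```text
clock: 28.0
eef_pos: [0.4437, -0.3012, 0.0511]
tool_rot: [0.746, 0.666, -0.0, -0.002]
ft_force: [-1.4, 0.2, -0.4]
grip_width: 0.0854
t 28.0 p [ 0.4437 -0.3012  0.0511] x [0.114 0.994 0.002] z [-0.003  0.002 -1.   ] F [-1.4  0.2 -0.4] T [0.03 0.07 0.  ] w 0.0854 q6 [-0.6   0.42 -0.14  1.01  0.   -0.48]
units [-0.013  0.043  2.922] ang now 83.47 turn total 0.0026 tilt [-0.003  0.002 -1.   ]
```

View pics/c9.png

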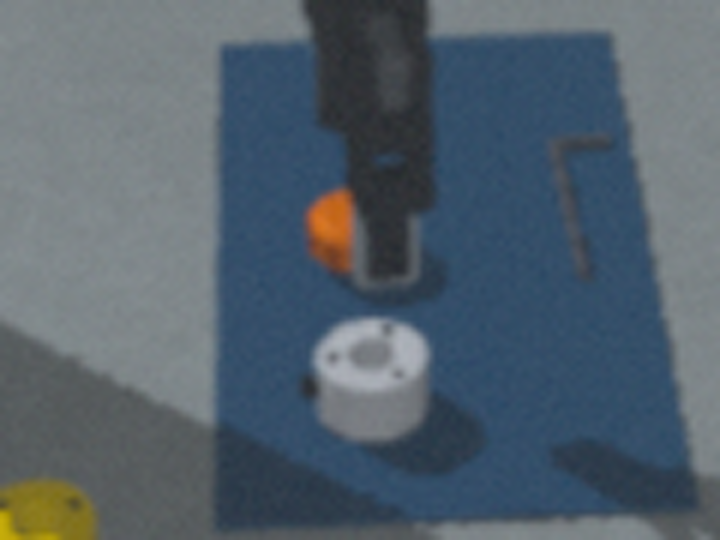

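```bash
python3 -c "
from h import *
for z in(.088,.094,.10): print(z,proj('side',[.4388,-.344,z]).round(1))
print(proj('side',[.4445,-.3015,.027]).round(1),'hub hole centroid obs ~', proj('side',[.4456,-.3011,.027]).round(1))"
```

```text
0.088 [303.6 273.9]
0.094 [303.6 271.6]
0.1 [303.6 269.3]
[301.3 283.7] hub hole centroid obs ~ [301.7 283.5]
```

The near fingertip at (304.5,273) puts the open tips 39–40 mm above the reported TCP, which is consistent. The jaws straddle the hub at (302,284). I'll go down and grip.

```bash
python3 -m inch '[[0,0,0.487,0,0,0.0026,-1],[0,0,0.487,0,0,0,-1],[0,0,0.487,0,0,0,-1],[0,0,0.487,0,0,0,-1],[0,0,0.487,0,0,0,-1],[0,0,0.487,0,0,0,-1],[0,0,0,0,0,0,-1],[0,0,0,0,0,0,-1]]';  python3 -c "
from h import *
st()
im,d=snap('side','side10')
cv2.imwrite('pics/c10.png',cv2.resize(im[225:315,240:360],None,fx=6,fy=6,interpolation=cv2.INTER_CUBIC))"
```

```text
clock: 28.85
eef_pos: [0.4446, -0.3021, -0.0205]
tool_rot: [0.75, 0.662, -0.0, -0.0]
ft_force: [-0.6, -1.2, -0.3]
grip_width: 0.0856
t 28.85 p [ 0.4446 -0.3021 -0.0205] x [0.125 0.992 0.   ] z [-0.001  0.001 -1.   ] F [-0.6 -1.2 -0.3] T [-0.03 -0.04  0.04] w 0.0856 q6 [-0.6   0.51 -0.22  0.84 -0.   -0.47]
```

View pics/c10.png

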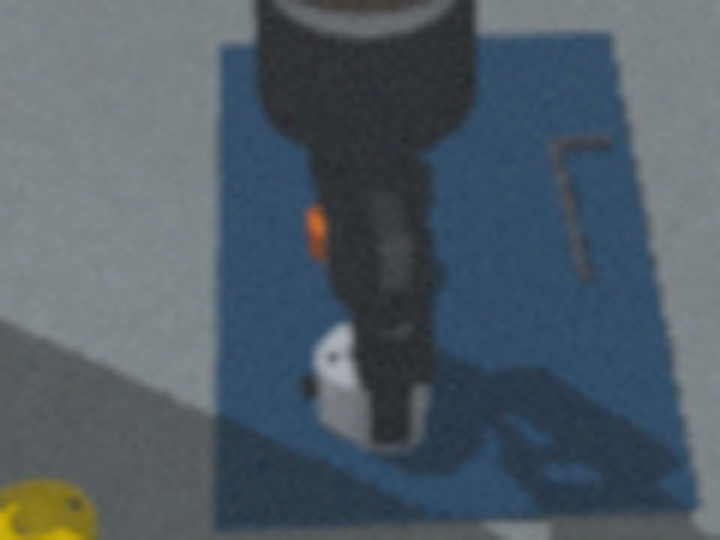

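```bash
python3 -c "
from h import *
print(proj('side',[.4392,-.3448,.02]).round(1), proj('side',[.4446,-.3021,.02]).round(1),proj('side',[.4446,-.3021,.027]).round(1))
im=np.load('pics/side10.npz')['im'].max(2)
for v in (290,294,296,298,299,300,301): print(v,im[v,298:316])
"
```

```text
[304.2 299.6] [301.4 286.4] [301.4 283.9]
290 [129 121 104  79  54  47  54  55  52  51  72 102 105  91  76  71  75  72]
294 [121 117 109  90  60  51  52  52  51  53  78 102  94  75  73  72  74  74]
296 [120 110 105  89  58  49  53  52  48  50  77  95  92  73  77  74  66  71]
298 [110 109 107  91  64  57  53  56  62  67  83  91  80  75  70  74  73  71]
299 [103 107 105  96  84  84  84  88  85  81  85  79  78  73  72  70  75  72]
300 [102 104 103  95  83  83  83  82  81  81  77  73  71  76  73  72  73  74]
301 [104 103 102  96  94  88  79  76  75  70  72  72  71  76  71  74  76  72]
```

```bash
python3 -m inch '[[0,0,0,0,0,0,0.2],[0,0,0,0,0,0,1],[0,0,0,0,0,0,1],[0,0,0,0,0,0,1],[0,0,0,0,0,0,1],[0,0,0,0,0,0,1],[0,0,0,0,0,0,1],[0,0,0,0,0,0,1]]';  python3 -c "
from h import *
st()
im,d=snap('side','side11')
cv2.imwrite('pics/c11.png',cv2.resize(im[225:315,240:360],None,fx=6,fy=6,interpolation=cv2.INTER_CUBIC))"
```

```text
clock: 29.7
eef_pos: [0.4455, -0.3027, -0.0193]
tool_rot: [0.75, 0.662, 0.0, 0.001]
ft_force: [-0.3, -0.4, 5.6]
grip_width: 0.0382
t 29.7 p [ 0.4455 -0.3027 -0.0193] x [ 0.125  0.992 -0.001] z [ 0.001 -0.001 -1.   ] F [-0.3 -0.4  5.6] T [0.05 0.11 0.03] w 0.0382 q6 [-0.6   0.51 -0.22  0.84  0.   -0.47]
```

View pics/c11.png

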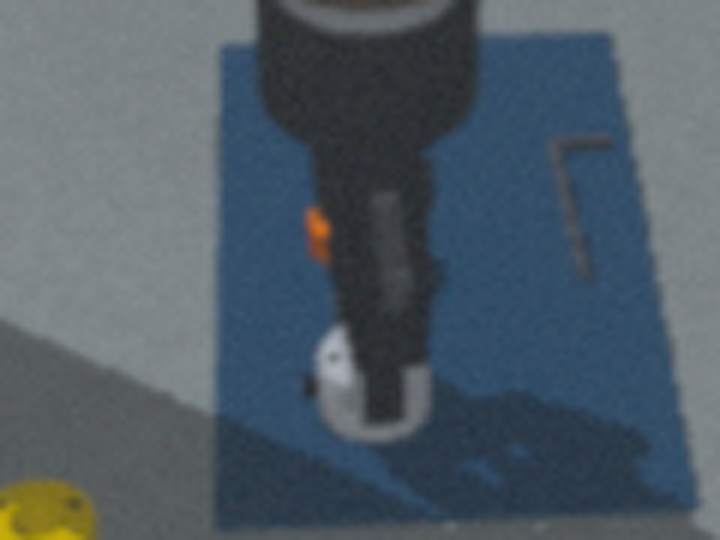

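Gripped: width 38.2 mm, and the screw is still visible on the left at (291,289). Lifting.

```bash
python3 -m inch '[[0,0,-0.3,0,0,0,1],[0,0,-0.9,0,0,0,1],[0,0,-1,0,0,0,1],[0,0,-1,0,0,0,1],[0,0,-1,0,0,0,1],[0,0,-1,0,0,0,1],[0,0,-1,0,0,0,1],[0,0,-1,0,0,0,1]]';  python3 -c "
from h import *
st(); go(.5289,.2344,.185,80)
im,d=snap('side','side12');im2,d=snap('top','top12')
cv2.imwrite('pics/c12.png',cv2.resize(im[150:260,250:350],None,fx=6,fy=6,interpolation=cv2.INTER_CUBIC))
cv2.imwrite('pics/c12t.png',cv2.resize(im2[190:290,350:450],None,fx=6,fy=6,interpolation=cv2.INTER_CUBIC))"
```

```text
clock: 30.55
eef_pos: [0.4442, -0.3018, 0.1607]
tool_rot: [0.75, 0.662, -0.0, -0.001]
ft_force: [-0.0, 0.3, -1.1]
grip_width: 0.0379
t 30.55 p [ 0.4442 -0.3018  0.1607] x [0.125 0.992 0.001] z [-0.001  0.001 -1.   ] F [-0.   0.3 -1.1] T [ 0.01 -0.01 -0.01] w 0.0379 q6 [-0.6   0.33  0.03  1.27 -0.   -0.47]
units [21.705  0.683 -0.96 ] ang now 82.83 turn total 0.0157 tilt [-0.001  0.001 -1.   ]
```

View pics/c12.png

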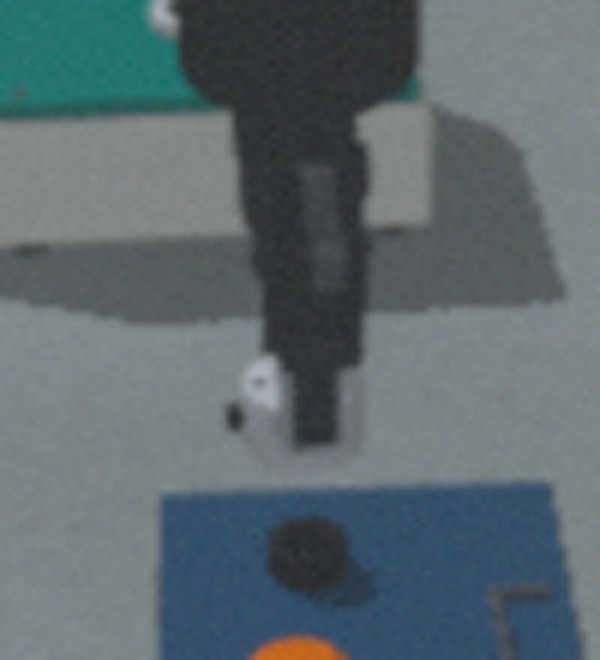

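View pics/c12t.png

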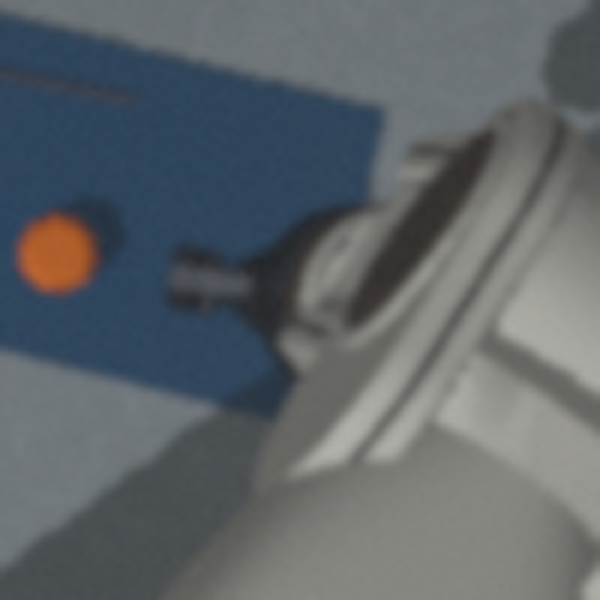

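```bash
python3 -c "
from h import *
for cx,cy in((.4442,-.3018),(.4452,-.3018),(.4447,-.3008)):
  for z in (.193,.196):
    p=ray('side',288.8,218.8,z); d=p[:2]-[cx,cy]; print(p.round(4),np.linalg.norm(d).round(4),np.degrees(np.arctan2(d[1],d[0])).round(1))"
python3 -m inch '[[0.904,0.0285,-0.12,0,0,0,1],[0.904,0.0285,-0.12,0,0,0,1],[0.904,0.0285,-0.12,0,0,0,1],[0.904,0.0285,-0.12,0,0,0,1],[0.904,0.0285,-0.12,0,0,0,1],[0.904,0.0285,-0.12,0,0,0,1],[0.904,0.0285,-0.12,0,0,0,1],[0.904,0.0285,-0.12,0,0,0,1]]'; python3 -m inch '[[0.904,0.0285,0,0,0,0,1],[0.904,0.0285,0,0,0,0,1],[0.904,0.0285,0,0,0,0,1],[0.904,0.0285,0,0,0,0,1],[0.904,0.0285,0,0,0,0,1],[0.904,0.0285,0,0,0,0,1],[0.904,0.0285,0,0,0,0,1],[0.904,0.0285,0,0,0,0,1]]'; python3 -m inch '[[0.904,0.0285,0,0,0,0,1],[0.904,0.0285,0,0,0,0,1],[0.904,0.0285,0,0,0,0,1],[0.904,0.0285,0,0,0,0,1],[0.904,0.0285,0,0,0,0,1],[0.904,0.0285,0,0,0,0,1],[0.904,0.0285,0,0,0,0,1],[0.904,0.0285,0,0,0,0,1]]'; python3 -c "
from h import *
st(); go(.5289,.2344,.14,80)
im,d=snap('side','side13');im2,d=snap('top','top13')
cv2.imwrite('pics/c13.png',cv2.resize(im[80:180,230:330],None,fx=6,fy=6,interpolation=cv2.INTER_CUBIC))
cv2.imwrite('pics/c13t.png',cv2.resize(im2[150:260,140:250],None,fx=5,fy=5,interpolation=cv2.INTER_CUBIC))"
```

```text
[ 0.4225 -0.294   0.193 ] 0.023 160.2
[ 0.4215 -0.2986  0.196 ] 0.0229 172.0
[ 0.4225 -0.294   0.193 ] 0.024 161.0
[ 0.4215 -0.2986  0.196 ] 0.0239 172.3
[ 0.4225 -0.294   0.193 ] 0.0232 163.0
[ 0.4215 -0.2986  0.196 ] 0.0233 174.6
clock: 31.45
eef_pos: [0.4721, -0.1224, 0.1827]
tool_rot: [0.75, 0.662, -0.001, -0.001]
ft_force: [-0.0, -0.1, -1.6]
grip_width: 0.038
clock: 32.25
eef_pos: [0.5003, 0.0559, 0.1825]
tool_rot: [0.75, 0.662, -0.001, -0.001]
ft_force: [0.7, -0.3, -0.2]
grip_width: 0.0382
clock: 33.05
eef_pos: [0.5286, 0.2344, 0.1823]
tool_rot: [0.75, 0.662, -0.001, -0.0]
ft_force: [-0.7, 0.2, 0.2]
grip_width: 0.0379
t 33.05 p [0.5286 0.2344 0.1823] x [ 0.125  0.992 -0.002] z [-0.003 -0.001 -1.   ] F [-0.7  0.2  0.2] T [ 0.03 -0.    0.01] w 0.0379 q6 [ 0.42  0.41  0.19  1.36 -0.    0.54]
units [0.005 0.014 1.691] ang now 82.84 turn total 0.0158 tilt [-0.003 -0.001 -1.   ]
```

View pics/c13.png

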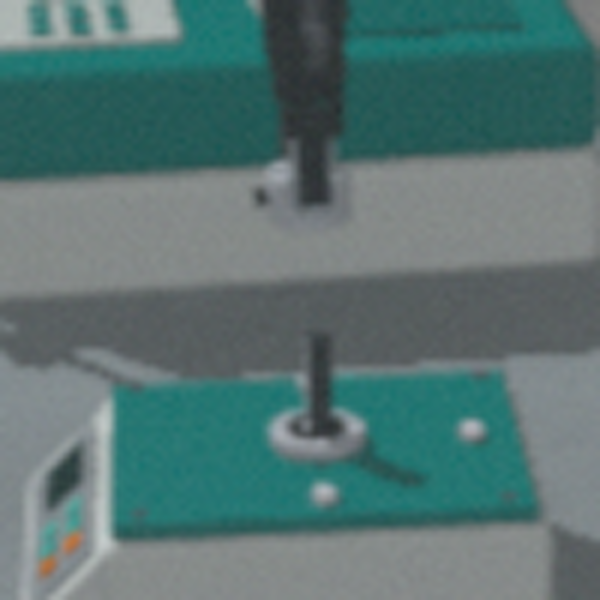

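View pics/c13t.png

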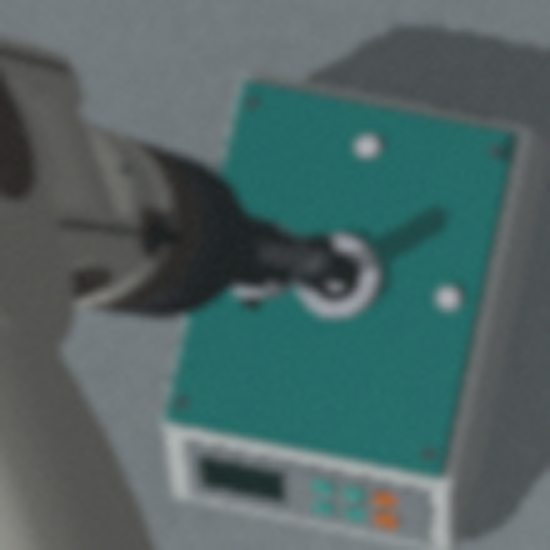

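```bash
python3 -c "
from h import *
im=np.load('pics/side13.npz')['im'].max(2)
for v in range(106,119): print(v,im[v,270:292])
print('shaft')
for v in (137,140,143): print(v,im[v,274:292])
for z in(.143,.205,.217,.229): print(z,proj('side',[.5289,.2344,z]).round(2), 'r px',(proj('side',[.5489,.2344,z])-proj('side',[.5289,.2344,z])).round(2))
"
```

```text
106 [ 85  84  87  84  86  95 104 111 110  95  62  58  56  59  80  97  92  89
  95  98  99 100]
107 [ 92  96  99  99 112 139 158 152 129  98  61  57  51  60  81 103 107 114
 118 119 122 124]
108 [119 120 121 123 144 156 156 156 138 101  62  54  56  56  83 107 120 123
 129 135 137 135]
109 [136 137 137 139 151 164 171 163 138 103  68  55  54  56  82 120 131 127
 128 142 143 141]
110 [139 139 138 137 145 151 153 146 122  99  66  57  60  56  75 111 124 122
 131 138 141 136]
111 [140 131 116 102 126 139 134 130 117  98  70  59  58  57  75 103 122 119
 128 134 140 140]
112 [138 134 103  74 105 128 131 124 119  97  69  58  57  56  73 101 120 119
 129 136 139 139]
113 [141 135 112  76  96 120 131 125 121 100  71  60  61  63  74 103 120 119
 127 137 139 141]
114 [138 135 121 112 120 125 130 128 123 109  96  93 104 102 106 113 121 120
 126 137 137 135]
115 [136 136 135 134 131 129 128 131 131 121 114 119 121 122 119 123 123 120
 126 136 139 138]
116 [136 138 136 136 133 127 129 129 130 131 127 131 129 128 128 126 123 125
 127 136 141 136]
117 [138 139 138 139 137 131 130 131 131 135 135 133 133 135 130 128 129 129
 136 135 137 138]
118 [140 137 138 138 138 137 134 134 131 134 134 135 132 134 132 136 134 135
 138 137 137 138]
shaft
137 [ 96  96  96  91  96  97 101  90  67  64  71  84  97  94  98  95  94  96]
140 [ 94  96  96  95  95  94 106  92  66  61  68  87 101  99 101  99  98  96]
143 [124 123 123 122 121 140 146 111  65  59  66 101 122 126 127 121 125 121]
0.143 [281.99 135.7 ] r px [ 6.55 -0.71]
0.205 [281.34 115.94] r px [ 6.69 -0.66]
0.217 [281.21 112.02] r px [ 6.72 -0.65]
0.229 [281.08 108.06] r px [ 6.75 -0.63]
```

The hub is held with its screw towards the panel and lines up with the shaft (hub column ≈281.3, shaft ≈282). I'll turn to 80° and lower to just above the tip.

```bash
python3 -m inch '[[0.005,0.014,0.31,0,0,0.0158,1],[0,0,0.31,0,0,0,1],[0,0,0.31,0,0,0,1],[0,0,0.31,0,0,0,1],[0,0,0.31,0,0,0,1],[0,0,0.31,0,0,0,1],[0,0,0.31,0,0,0,1],[0,0,0,0,0,0,1]]'; python3 -c "
from h import *
st(); go(.5289,.2344,.1207,80)
im,d=snap('side','side14')
cv2.imwrite('pics/c14.png',cv2.resize(im[95:175,230:330],None,fx=7,fy=7,interpolation=cv2.INTER_CUBIC))
st()"
```

```text
clock: 33.95
eef_pos: [0.5289, 0.2334, 0.1281]
tool_rot: [0.766, 0.643, -0.001, -0.0]
ft_force: [-0.7, -0.1, -1.5]
grip_width: 0.0377
t 33.95 p [0.5289 0.2334 0.1281] x [ 0.174  0.985 -0.001] z [-0.002 -0.001 -1.   ] F [-0.7 -0.1 -1.5] T [-0.01  0.03  0.03] w 0.0377 q6 [0.42 0.43 0.09 1.23 0.   0.59]
units [ 0.038 -0.008  0.297] ang now 79.99 turn total -0.0 tilt [-0.002 -0.001 -1.   ]
t 34.0 p [0.5293 0.2336 0.1289] x [ 0.174  0.985 -0.001] z [-0.001 -0.001 -1.   ] F [1.1 0.2 0.6] T [-0.03  0.    0.04] w 0.0381 q6 [ 0.42  0.43  0.1   1.23 -0.    0.59]
```

View pics/c14.png

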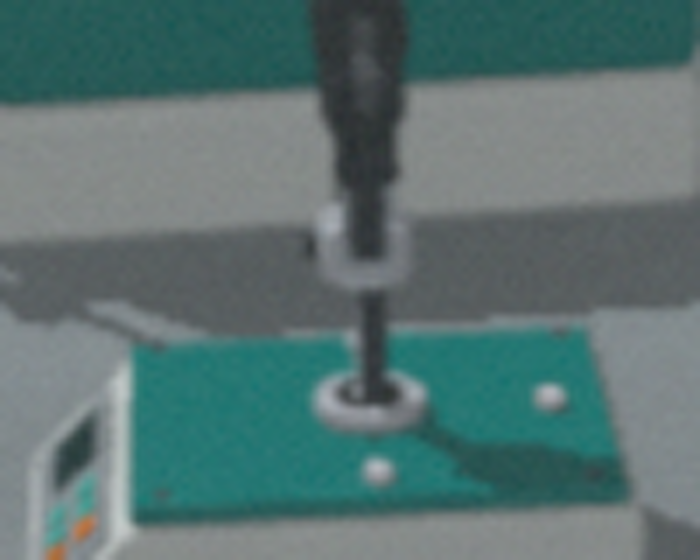

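```bash
python3 -m inch '[[0.03,0,0.07,0,0,0,1],[0,0,0.07,0,0,0,1],[0,0,0.07,0,0,0,1],[0,0,0.07,0,0,0,1],[0,0,0.07,0,0,0,1],[0,0,0.07,0,0,0,1],[0,0,0,0,0,0,1],[0,0,0,0,0,0,1]]'; python3 -c "
from h import *
st()"
```

```text
clock: 34.8
eef_pos: [0.5299, 0.2346, 0.1191]
tool_rot: [0.766, 0.643, -0.0, -0.0]
ft_force: [0.2, -0.2, -0.8]
grip_width: 0.0381
t 34.8 p [0.5299 0.2346 0.1191] x [ 0.174  0.985 -0.   ] z [-0. -0. -1.] F [ 0.2 -0.2 -0.8] T [ 0.01 -0.   -0.01] w 0.0381 q6 [0.42 0.44 0.08 1.21 0.   0.59]
```

```bash
python3 -m inch '[[0,-0.04,0,0,0,0,1],[0,0,0.05,0,0,0,1],[0,0,0.05,0,0,0,1],[0,0,0.05,0,0,0,1],[0,0,0.05,0,0,0,1],[0,0,0.05,0,0,0,1],[0,0,0,0,0,0,1],[0,0,0,0,0,0,1]]'; python3 -c "
from h import *
st()
im,d=snap('side','side15')
cv2.imwrite('pics/c15.png',cv2.resize(im[95:175,230:330],None,fx=7,fy=7,interpolation=cv2.INTER_CUBIC))"
```

```text
clock: 35.6
eef_pos: [0.5289, 0.2348, 0.1129]
tool_rot: [0.766, 0.643, -0.0, -0.0]
ft_force: [0.1, 0.1, -0.4]
grip_width: 0.038
t 35.6 p [0.5289 0.2348 0.1129] x [ 0.174  0.985 -0.   ] z [-0. -0. -1.] F [ 0.1  0.1 -0.4] T [0.01 0.04 0.04] w 0.038 q6 [0.42 0.44 0.07 1.19 0.   0.59]
```

View pics/c15.png

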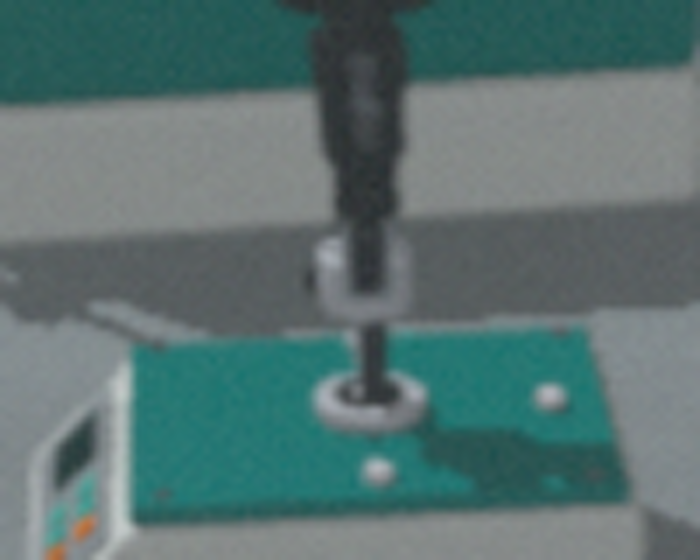

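```bash
python3 -m inch '[[0,0,0.06,0,0,0,1],[0,0,0.06,0,0,0,1],[0,0,0.06,0,0,0,1],[0,0,0.06,0,0,0,1],[0,0,0.06,0,0,0,1],[0,0,0,0,0,0,1],[0,0,0,0,0,0,1],[0,0,0,0,0,0,1]]'; python3 -c "
from h import *
st()"
```

```text
clock: 36.45
eef_pos: [0.5291, 0.2348, 0.1055]
tool_rot: [0.766, 0.643, 0.0, 0.0]
ft_force: [-0.1, 0.2, -0.8]
grip_width: 0.0379
t 36.45 p [0.5291 0.2348 0.1055] x [0.174 0.985 0.   ] z [ 0.  0. -1.] F [-0.1  0.2 -0.8] T [-0.    0.03  0.01] w 0.0379 q6 [ 0.42  0.45  0.06  1.18 -0.    0.59]
```

```bash
python3 -m inch '[[0,0,0.07,0,0,0,1],[0,0,0.07,0,0,0,1],[0,0,0.07,0,0,0,1],[0,0,0.07,0,0,0,1],[0,0,0.07,0,0,0,1],[0,0,0,0,0,0,1],[0,0,0,0,0,0,1],[0,0,0,0,0,0,1]]'; python3 -c "
from h import *
st()
im,d=snap('side','side16'); st()
cv2.imwrite('pics/c16.png',cv2.resize(im[95:175,230:330],None,fx=7,fy=7,interpolation=cv2.INTER_CUBIC))
im2,d=snap('top','top16'); st()
cv2.imwrite('pics/c16t.png',cv2.resize(im2[165:245,160:260],None,fx=7,fy=7,interpolation=cv2.INTER_CUBIC))
# reference: hub on mat initial image bottom row & now
for z in (.117,.119,.121): print(z,proj('side',[.5289,.2344,z]).round(2), proj('side',[.5289,.2144,z]).round(2))
for v in range(138,152): print(v,im[v,272:294].max(1))
"
```

```text
clock: 37.25
eef_pos: [0.5291, 0.2348, 0.0968]
tool_rot: [0.766, 0.643, 0.0, 0.0]
ft_force: [1.1, 0.3, -1.0]
grip_width: 0.0385
t 37.25 p [0.5291 0.2348 0.0968] x [0.174 0.985 0.   ] z [ 0.  0. -1.] F [ 1.1  0.3 -1. ] T [ 0.03  0.02 -0.02] w 0.0385 q6 [ 0.42  0.46  0.04  1.16 -0.    0.59]
t 37.3 p [0.5291 0.2348 0.0968] x [0.174 0.985 0.   ] z [ 0.  0. -1.] F [ 0.8 -0.   0. ] T [-0.   -0.01  0.02] w 0.0381 q6 [ 0.42  0.46  0.04  1.16 -0.    0.59]
t 37.35 p [0.5291 0.2348 0.0968] x [0.174 0.985 0.   ] z [ 0.  0. -1.] F [-0.7 -0.3 -0.8] T [-0.03  0.02 -0.  ] w 0.038 q6 [0.42 0.46 0.04 1.16 0.   0.59]
0.117 [282.25 143.74] [283.77 146.39]
0.119 [282.23 143.12] [283.75 145.77]
0.121 [282.21 142.51] [283.73 145.15]
138 [ 94  89  86 115 139 145 135 112  83  59  57  63  70  98 124 125 113 101
  96  96  95  96]
139 [ 94  84  74 104 130 133 125 113  85  59  56  59  71  97 116 122 113 101
  93  95  96  94]
140 [ 94  83  65  90 123 133 125 118  90  63  57  59  67  96 120 120 116 103
 100  98 100 103]
141 [ 99  89  83  97 122 132 127 118 100  76  67  71  77 100 120 124 119 122
 124 125 126 123]

[... 249 characters left out ...]
9 126 125 119 118
 120 121 122 121]
145 [120 119 120 117 117 120 126 123 127 125 120 115 110 116 121 121 119 121
 118 118 119 119]
146 [121 119 117 120 118 121 119 121 122 112  89  84  84 106 116 119 119 122
 121 116 117 121]
147 [121 118 119 118 121 119 123 123 122 107  73  65  72 100 119 122 118 118
 121 119 120 119]
148 [118 120 120 120 123 139 144 140 133 103  63  60  71 116 140 139 128 120
 120 120 121 117]
149 [122 117 121 133 148 159 148 119 111  93  69  62  69  91 122 145 156 139
 126 121 122 119]
150 [119 117 130 154 170 153 115  91 114 112  67  64  63  63  81 128 161 162
 143 123 119 119]
151 [119 119 137 165 176 155 104  76 105 105  70  61  57  54  65  98 129 141
 130 118 119 119]
```

View pics/c16.png

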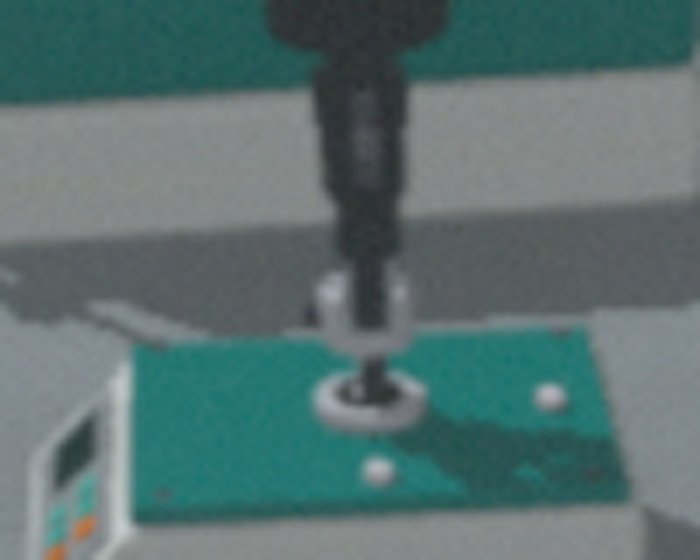

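View pics/c16t.png

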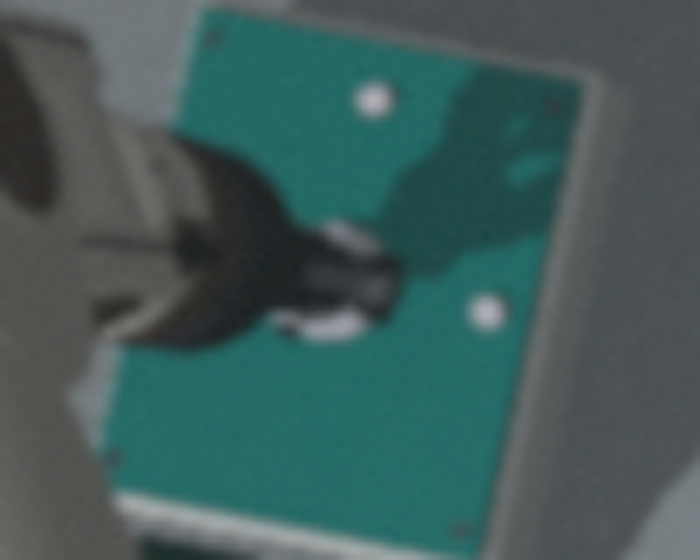

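```bash
python3 -c "
from h import *
print(ray('side',280.5,150.7,.093).round(4), proj('side',[.5289,.2344,.093]).round(1))
for nm in('side0','side8'):
  im=np.load(f'pics/{nm}.npz')['im'].max(2); print(nm)
  for v in range(146,158): print(v,im[v,274:292])
"
```

```text
[0.5236 0.2383 0.093 ] [282.5 151. ]
side0
146 [119 119 119 121 119 109  80  62  61  73 100 120 121 119 120 121 118 119]
147 [119 123 122 121 118 108  82  62  62  74 103 118 122 123 120 120 121 120]
148 [119 120 125 137 141 124  95  67  59  76 113 137 147 139 131 123 122 119]
149 [124 134 155 161 149 110  79  66  63  71  94 113 121 147 156 142 127 120]
150 [126 154 174 155 114  82  62  62  63  75  97  93  86 128 163 166 145 123]
151 [136 163 180 156 107  69  61  59  66  67  85  84  72 115 158 169 146 117]
152 [135 162 180 172 142 102  88  79  76  78  76  81  93 118 137 137 123 112]
153 [129 142 162 169 166 156 151 140 143 150 133 115 115 125 126 120 106  96]
154 [124 129 138 143 148 151 154 152 156 158 148 133 129 125 120 110  96  88]
155 [121 122 122 125 127 135 134 132 136 134 134 128 127 117 108  99  88  86]
156 [119 121 119 115 117 115 113 115 115 115 113 110 106 102  93  90  85  84]
157 [120 123 120 121 119 114 116 116 106  99 107 114 111 109 107  99  92  86]
side8
146 [113 100  78  55  52  51  52  51  53  49  51  49  54  50  53  54  49  50]
147 [114 102  72  54  54  52  54  51  56  53  55  51  53  52  46  53  49  50]
148 [113 105  74  54  54  57  52  54  49  56  53  55  55  53  51  50  50  49]
149 [117 105  80  56  58  68  68  59  56  50  57  49  50  53  55  50  53  50]
150 [123 117  88  61  57  68  69  64  59  53  49  51  48  54  52  52  53  53]
151 [132 128  92  59  54  63  67  65  62  57  55  53  53  56  53  54  55  52]
152 [124 115  82  58  55  53  57  57  55  58  55  55  48  48  51  54  53  54]
153 [122 107  73  57  55  54  52  49  54  50  54  51  49  52  54  51  54  55]
154 [117  98  69  58  56  54  54  51  57  49  55  53  57  56  55  54  55  55]
155 [114  98  68  56  53  54  53  48  51  51  54  55  53  56  55  55  60  55]
156 [116  96  68  54  54  54  54  53  58  53  53  57  54  57  58  58  58  59]
157 [114  95  67  58  53  52  53  66  73  71  66  51  53  52  53  50  56  53]
```

```bash
python3 -c "
from h import *
im=np.load('pics/side16.npz')['im'].max(2).astype(float)
yy,xx=np.mgrid[136:143,272:276]; w=np.clip(92-im[136:143,272:276],0,None); print('head obs',(w*xx).sum()/w.sum(),(w*yy).sum()/w.sum())
for a in (160,165,170,175,180):
  r=np.radians(a); print(a,proj('side',[.5294+.0235*np.cos(r),.2344+.0235*np.sin(r),.131]).round(2))
im=np.load('pics/side16.npz')['im']; cv2.imwrite('pics/full.png',im)"
```

```text
head obs 273.7529411764706 139.6235294117647
160 [274.45 139.16]
165 [274.38 139.44]
170 [274.38 139.71]
175 [274.44 139.99]
180 [274.55 140.26]
```

View pics/full.png

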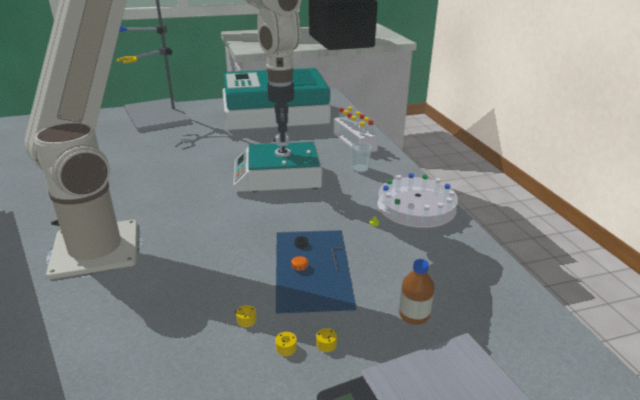

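The screw head at row 139.6 fits a direction of about 168–170°. The other items haven't moved, the hub sits on the shaft with no contact force, and its underside is about 26 mm above the boss. Handing in.

```bash
python3 -c "
from h import *
st(); print(bot.job_done()); st()"
```

```text
t 37.35 p [0.5291 0.2348 0.0968] x [0.174 0.985 0.   ] z [ 0.  0. -1.] F [-0.7 -0.3 -0.8] T [-0.03  0.02 -0.  ] w 0.038 q6 [0.42 0.46 0.04 1.16 0.   0.59]
the job is handed in; nothing more can be done
None
the job is handed in; nothing more can be done
```

I turned the shaft so its flat faces the front panel, slipped the hub over it without resistance, and handed the job in at 37 s. The gripper is still holding the hub, which is flush as far as I could measure.

**Shaft:** I pinched it at several angles and felt the flat at the rear. I turned it 180° in the grip, then pinched it again on the flat and set it to 170.1°, square to the panel. The jaw midpoint shifted 2.8 mm during the half turn, which confirmed that the flat had swung from rear to front.

**Hub:** I gripped it across its y, carried it over and lowered it straight down. Force readings stayed at or below about 1.5 N all the way.

**Last checks:**
- **Height:** by arithmetic from the mat grip, the hub's top is at 0.143 m, the height of the shaft's end. The side view puts its underside at about 0.1195 m (0.119 m is flush), good to about 1 mm, so it is about 26 mm clear of the bearing.
- **Screw:** the head points at about 168–170°, against 170.1° for the panel.
- **Surroundings:** nothing else appears to have moved.

**What disagreed:**
- **Fingertip height:** the real fingertips sat about 26–30 mm (shut) above the reported TCP. My first pinch therefore only caught the shaft's chamfered end, and I corrected for this afterwards.
- **Flat angle:** the width readings are noisy (about 0.2 mm) and run 1–2 mm low. Jaw widths and jaw positions gave flat angles about 3° apart, so I trust squareness to about 3–4°.
- **Flushness:** I could not see the shaft's end inside the hub, so flushness rests on the height figures above.

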